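# Rebuild the head of a bench shaker and start it

### The job

Put the shaker's head back together on its upright post: first the tube tray with its hub up, then the clamp bar, and last the cap, each pushed fully home and flat on the one below. Then turn the start knob clockwise to its stop and let it spring back. Leave the bottle, the jar, the tip box and the tube rack where they stand.

Things in the scene. Friction and masses are not known exactly. Their poses are not given: they have to be found in the camera images.
- post_foot (a point): Foot of the shaker's fixed steel post, on the post's axis at the level of the shaker's deck (60 mm above the bench). The post is 14 mm in diameter and stands 56 mm above this point; its last 6 mm taper to 6 mm. The shaker is a fixed white and grey box 280 mm long (own x) by 190 mm wide (own y) by 60 mm high; the post stands 60 mm from its middle toward own +x (away from the robot). z is up.
- knob_grip (a point): Start knob of the shaker: a grey upright bar 52 mm long, 14 mm thick and 35 mm high on a round foot of 54 mm diameter and 10 mm high, standing on the deck 140 mm from the post, on the robot's side. This point is on its vertical axis, 34 mm above the deck; the top of the bar is 11 mm higher. Own x runs along the bar, own z is up; it turns with the knob.
- start_knob (a joint): Angle of the start knob in rad: 0 at rest, growing clockwise seen from above, hard stop at 1.2. A spring (0.08 N m per rad) returns it to 0 when let go.
- tray_mid (a point): Tube tray, loose, lying hub up on the bench: a grey plastic disc of 130 mm diameter, 8 mm thick, with a ring of round tube wells (flat) and a central hub of 44 mm diameter that rises to 24 mm above the underside. A 17 mm bore goes right through. About 150 g. The point is on the bore's axis, 12 mm above the underside; z is up. Seated, its underside lies on the deck.
- bar_mid (a point): Clamp bar, loose: a flat aluminium bar with a round hub of 48 mm diameter and 18 mm high at its middle, with a 17 mm bore right through, and two straight arms 20 mm wide and 10 mm thick, 130 mm from end to end. The arms run along own y, so the hub's free sides face own +x and -x. About 90 g. The point is on the bore's axis, 9 mm above the underside; z is up. The undersides of hub and arms are level. Seated, it lies on the tray's hub; its direction does not matter.
- cap_mid (a point): Cap, loose, standing mouth down: grey plastic, a flange of 62 mm diameter and 8 mm thick below, above it a ribbed round grip of 46 mm diameter; 34 mm high in all, closed at the top, with a 17 mm blind bore 16 mm deep from below. About 80 g. The point is on its axis, 17 mm above the underside; z is up. Seated, its flange lies on the clamp bar's hub.
- bottle_mid (a point): Bystander: upright clear bottle with a teal screw cap, 66 mm diameter, 156 mm high. The point is on its axis 78 mm above the bench.
- jar_mid (a point): Bystander: upright white screw-top jar, 74 mm diameter, 100 mm high. The point is on its axis 50 mm above the bench.
- tipbox_mid (a point): Bystander: clear pipette-tip box with a pink band, 120 mm (own x) by 85 mm (own y), 91 mm high. The point is at its centre, 45.5 mm above the bench.
- rack_mid (a point): Bystander: yellow tube rack, 75 mm (own x) by 170 mm (own y), 45 mm high, with three tube caps that rise 16 mm above it. The point is at the centre of the yellow block, 22.5 mm above the bench.

How it is judged (in metres and radians):
On the way, in this order (a step that is already met when the one before it is completed fails the run):
1. The tray is seated on the deck, over the post (horizontal distance between tray_mid and post_foot below 0.004 m and z of tray_mid in the frame of post_foot between 0.009 and 0.015 m and angle between tray_mid's own z axis and vertical below 0.06 rad), for 0.2 s.
2. The clamp bar is seated on the tray's hub (all of step 1 and horizontal distance between bar_mid and post_foot below 0.004 m and z of bar_mid in the frame of post_foot between 0.03 and 0.036 m and angle between bar_mid's own z axis and vertical below 0.06 rad), for 0.2 s.
3. The cap is seated on the clamp bar, over the tip of the post (all of step 2 and horizontal distance between cap_mid and post_foot below 0.004 m and z of cap_mid in the frame of post_foot between 0.056 and 0.062 m and angle between cap_mid's own z axis and vertical below 0.06 rad), for 0.2 s.
4. With the stack complete, the start knob is turned to its stop (all of step 3 and value of joint start_knob above 1.1 rad), for 0.1 s.
At the end, for the whole second after the job is handed in: Tray, clamp bar and cap are on the post in this order from the bottom, each centred within 4 mm, within 3 mm of its seated height and tilted less than 0.06 rad; the start knob has sprung back to within 0.12 rad of rest (all of step 3 and value of joint start_knob below 0.12 rad); the robot touches nothing.
It fails at once if The bottle is moved more than 30 mm or tipped (distance of bottle_mid from where it was at the start of the episode above 0.03 m or angle between bottle_mid's own z axis and vertical above 0.3 rad).
It fails at once if The jar is moved more than 30 mm or tipped (distance of jar_mid from where it was at the start of the episode above 0.03 m or angle between jar_mid's own z axis and vertical above 0.3 rad).
It fails at once if The tip box is moved more than 30 mm or tipped (distance of tipbox_mid from where it was at the start of the episode above 0.03 m or angle between tipbox_mid's own z axis and vertical above 0.3 rad).
It fails at once if The tube rack is moved more than 30 mm or tipped (distance of rack_mid from where it was at the start of the episode above 0.03 m or angle between rack_mid's own z axis and vertical above 0.3 rad).
It also fails if it takes over 72 s, if anything falls off the work surface, if the arm or the gripper's body presses on something with over 40 N, if the wrist force passes 120 N, or if a joint passes its speed limit or range.

### The arm

A 6-joint arm with a two-finger parallel gripper is mounted at the origin on the work surface. World frame = base frame: x ahead of the robot, y to its left, z up, the work surface at z = 0. Lengths are in mm, angles in rad, forces in N, time in s.
With the tool pointing down it reaches from about 350 to 875 mm from the base axis. Payload 4.2 kg.
Tool frame: the origin (TCP) lies midway between the tips of the shut fingers; the grasp point (between the pads) lies 19 mm behind it; z points along the fingers, y is the direction in which the jaws open and shut (so a half turn about z gives the same grasp; the last joint's range is limited). The gripper opens to 85 mm and grips with 20 to 120 N. Pads are 22 mm wide; open, the fingers measure 114 mm over their backs; the gripper's body (76 mm by 85 mm) begins 54 mm behind the grasp point. The pads swing forward as they close: fully open they stand 13 mm farther back than shut.
Start: joints at [-1.061, 0.385, 0.008, 0, -1.194, -0.259], TCP at [155.129, -605.421, 198.312] pointing down, gripper open.
Joint ranges: [-3.14, 3.14], [-1.21, 2.06], [-1.07, 1.41], [-3.16, 2.05], [-2.99, -0.16], [-3.1, 3.1]. Speed limits (rad/s): [2.79, 2.79, 3.14, 3.14, 3.14, 3.14].

### API

Orientations are given as a unit quaternion [x, y, z, w].
In Python, from bench import readout, optics, workorder, nets gives the robot as it stands. The module is installed in compiled form; this text tells all that it offers.
- The arm moves only by the tool move_arm, never from a script. Its argument "steps" is a list of rows, each a list of 7 numbers: the opening, from -1 (shut) to 1 (fully open), so that 0 is half open, then the shift along the world's x, y, z in mm, then the turn, a rotation vector about the world's x, y, z in rad. In form: [[gripper, tx, ty, tz, wx, wy, wz], ...]. A call has 1 to 5 rows; each row is the pose to reach, as a shift and turn from the pose commanded when the call began; what a row does not reach only later rows make up. A row lasts 1/12 s, in which the tool goes at most 41.7 mm and 7.16 degrees, less where a joint would pass 70% of its speed; a pose out of reach is approached as far as the arm can. A call with a gripper value outside its range is refused whole. The fingers move at their own pace and stop on an object; the grip force is fixed at half the most. Time passes only in rows, so rows that repeat a pose let the fingers close. It gives the time, the measured TCP pose, the force and the opening at its end, in the units of the state.
- readout.read_state(): the state, without advancing time (a new reading comes with each control period).
- optics.get_image(name): name is "side" or "top" or "wrist"; returns a dict with "frame" (400x640x3 uint8, blue, green, red), "fx", "fy", "cx", "cy" (pixels), "rvec" (rotation vector, rad) and "tvec" (3), from world to camera coordinates, as OpenCV has them. Camera axes: x right, y down, z forward; pixel columns grow to the right and rows downward; lengths in mm; the calibration is good to about 2 mm. A picture is of the moment at which its call begins. There is no depth.
- workorder.job_done(): hands the job in, once; it reports no verdict.
Trained networks look in a picture, given as the dict that the camera call returned (one of the last four; its "shot" number tells which), for a name from the list of things; names that differ only in an ending like _2 or _b are one class to them, and where a whole thing is asked for, a point or a joint stands for the part that bears it (a point fixed in the world has none). Each returns a list of dicts, best first, with "conf" (0 to 1); they miss things now and then, are a little off and sometimes report something else, mostly with a low value. They report only what shows in the picture. A call takes as long as a camera call.
- nets.silhouettes(name, picture): "region" (400x640 bool, what is visible of it) and "extent" ([left, top, right, bottom] in pixels, round what is visible of it).
- nets.tip_of(name, picture): "uv" ([column, row] in pixels: a listed point, or the origin of a listed thing).
The state is a dict: "clock": time; "joints": joint angles; "joint_vel": joint speeds; "joint_efforts": joint torques, N m; "position": TCP position; "ee_rot": TCP orientation; "contact_force": force on the tool from outside, world axes, zero at the start; "wrist_torque": the same for the moment, N m; "gripper_width": finger opening in mm.
Only numpy, scipy, OpenCV 4.12 (cv2) and the standard library are available. Lean on these libraries where they do the work, as an engineer would, in place of code of your own. Each camera call takes 0.05 s, during which the arm holds its last target.

## Working session

There is one attempt and no reset: what is moved stays moved. The work goes in short steps, Python scripts to look and compute and a tool call to move; the robot and the scene stay as the last step left them, time stands still between calls to the robot, and variables do not carry over. Pictures are saved under pics/ and viewed, and the job is handed in when it is done.

Besides the shell and the picture viewer there is one more tool, called after "Emit:" as name(argument=value, ...) on one line, values as JSON. move_arm: Moves the arm, as the interface text tells. Its arguments: {"type":"object","properties":{"steps":{"type":"array","items":{"type":"array","items":{"type":"number"}}}},"required":["steps"]}

```bash
mkdir -p pics; cat > h.py <<'E'
import numpy as np, cv2
from bench import readout, optics, workorder, nets
def cam(p):
    R,_=cv2.Rodrigues(np.array(p["rvec"],float)); t=np.array(p["tvec"],float).ravel()
    K=np.array([[p["fx"],0,p["cx"]],[0,p["fy"],p["cy"]],[0,0,1.]])
    return R,t,K
def atz(p,uv,z):
    R,t,K=cam(p); d=R.T@np.linalg.inv(K)@np.array([uv[0],uv[1],1.]); c=-R.T@t
    return c+d*(z-c[2])/d[2]
def proj(p,X):
    R,t,K=cam(p); q=K@(R@np.array(X,float)+t); return q[:2]/q[2]
E
python3 - <<'E'
from h import *
s=readout.read_state(); print(s)
ps={}
for n in ["side","top","wrist"]:
    p=optics.get_image(n); ps[n]=p; cv2.imwrite(f"pics/{n}0.png",p["frame"])
    R,t,K=cam(p); print(n,-R.T@t,p["fx"],R[2])
zs=dict(post_foot=60,knob_grip=94,tray_mid=12,bar_mid=9,cap_mid=17,bottle_mid=78,jar_mid=50,tipbox_mid=45.5,rack_mid=22.5)
for k,z in zs.items():
    for n,p in ps.items():
        r=nets.tip_of(k,p)
        print(k,n,[(round(d["conf"],2),np.round(d["uv"]),np.round(atz(p,d["uv"],z),1)) for d in r[:2]])
E
```

```text
{'clock': 0.0, 'joints': array([-1.06140680e+00,  3.85593051e-01,  6.60140672e-03, -5.19712027e-04,
       -1.19399782e+00, -2.58602858e-01]), 'joint_vel': array([-4.50554397e-05,  1.03782900e-03, -9.01607985e-04, -9.33276223e-05,
       -1.73212508e-04, -1.03243784e-03]), 'joint_efforts': array([ 2.00949602e-03, -3.92289591e+01,  1.88401115e+01,  4.18608025e+00,
       -4.70734405e-03,  2.42428882e-05]), 'position': array([ 154.95787258, -604.79516226,  197.18701131]), 'ee_rot': array([-1.24969784e-01,  9.92159913e-01,  1.10719353e-03, -1.86874059e-04]), 'contact_force': array([-0.45563197,  0.76543987,  1.19554444]), 'wrist_torque': array([-0.01493438,  0.00982269, -0.00672282]), 'gripper_width': 85.48585976095917}
side [ 17.14354213 659.84626212 750.15162008] 372.1211279247391 [ 0.52874922 -0.59596743 -0.60435676]
top [ 359.42563646   19.75332414 1738.39146322] 488.46911897256973 [ 0.14440006 -0.01253531 -0.98943999]
wrist [  73.93813391 -627.13371871  373.32753369] 309.56978096381596 [ 0.31364992  0.0816783  -0.94601923]
post_foot side [(0.74, array([330., 199.]), array([609.1, -
[... 993 characters left out ...]
 158.]), array([ 495.1, -421.6,   78. ]))]
bottle_mid top [(0.59, array([222., 261.]), array([391.8, 321.5,  78. ]))]
bottle_mid wrist []
jar_mid side [(0.89, array([430., 159.]), array([ 517.2, -456.8,   50. ]))]
jar_mid top [(0.93, array([440., 222.]), array([ 503.6, -430.3,   50. ]))]
jar_mid wrist []
tipbox_mid side [(0.77, array([216., 321.]), array([506.7, 459.3,  45.5]))]
tipbox_mid top [(0.57, array([188., 228.]), array([506.5, 444.3,  45.5])), (0.46, array([235., 210.]), array([564.9, 281.5,  45.5]))]
tipbox_mid wrist []
rack_mid side [(0.84, array([256., 203.]), array([794.9, 120.1,  22.5]))]
rack_mid top [(0.89, array([282., 149.]), array([784.1, 113.8,  22.5]))]
rack_mid wrist []
```

View pics/side0.png

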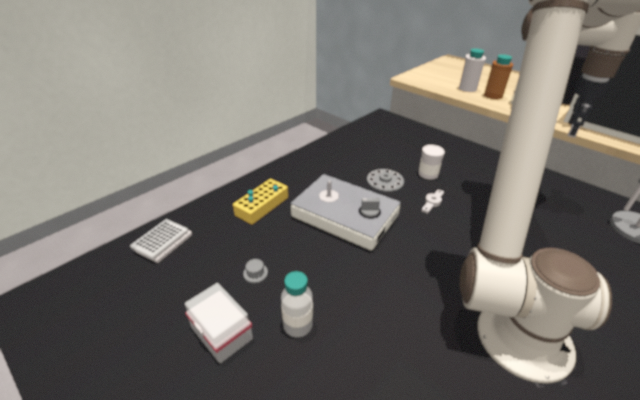

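View pics/top0.png

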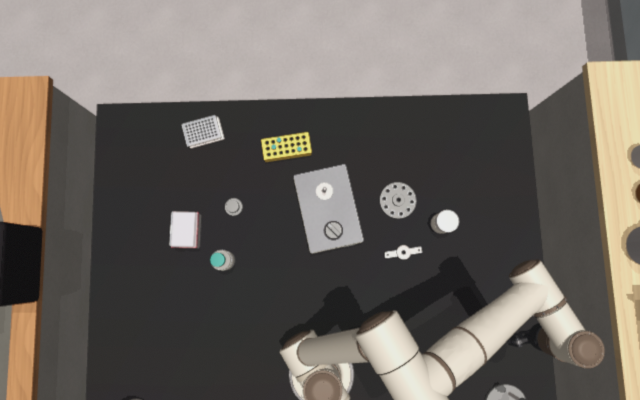

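View pics/wrist0.png

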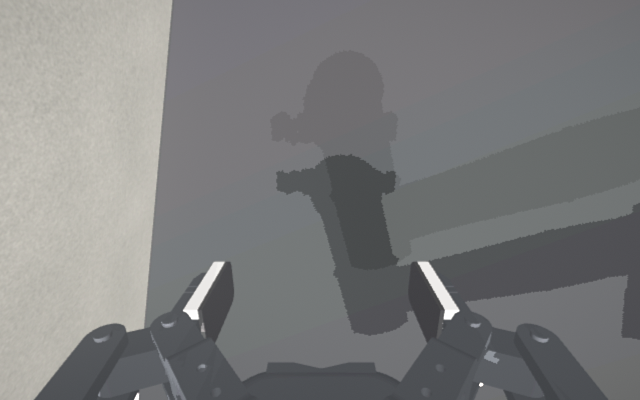

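Emit:
move_arm(steps=[[1,155,130,20,0,0,0],[1,155,130,20,0,0,0],[1,155,130,20,0,0,0],[1,155,130,20,0,0,0],[1,155,130,20,0,0,0]])

```text
clock: 1.92
position: [311.6, -473.9, 218.8]
ee_rot: [-0.125, 0.992, -0.0, 0.0]
contact_force: [-0.3, 0.2, 0.4]
gripper_width: 85.0
```

Emit:
move_arm(steps=[[1,155,130,20,0,0,0],[1,155,130,20,0,0,0],[1,155,130,20,0,0,0],[1,155,130,20,0,0,0],[1,155,130,20,0,0,0]])

```text
clock: 2.33
position: [466.9, -343.5, 238.9]
ee_rot: [-0.126, 0.992, -0.0, 0.0]
contact_force: [0.5, -0.8, -0.8]
gripper_width: 85.2
```

```bash
cat >> h.py <<'E'
zs=dict(post_foot=60,knob_grip=94,tray_mid=12,bar_mid=9,cap_mid=17,bottle_mid=78,jar_mid=50,tipbox_mid=45.5,rack_mid=22.5)
def look(tag,names,cams=("wrist",)):
    s=readout.read_state(); print("t",round(s["clock"],2),"pos",np.round(s["position"],1),"q",np.round(s["ee_rot"],3),"w",round(s["gripper_width"],1),"F",np.round(s["contact_force"],1))
    out={}
    for n in cams:
        p=optics.get_image(n); out[n]=p; cv2.imwrite(f"pics/{n}{tag}.png",p["frame"])
        for k in names:
            r=nets.tip_of(k,p)
            print(k,n,[(round(d["conf"],2),np.round(d["uv"],1).tolist(),np.round(atz(p,d["uv"],zs[k]),1).tolist()) for d in r[:2]])
    return out
E
python3 - <<'E'
from h import *
look("1",["tray_mid","bar_mid","jar_mid","knob_grip"])
print(readout.read_state()["joints"])
E
```

```text
t 2.33 pos [ 466.9 -343.5  238.9] q [-0.126  0.992 -0.     0.   ] w 85.2 F [ 0.5 -0.8 -0.8]
tray_mid wrist [(0.7, [332.8, 254.6], [596.7, -293.4, 12.0])]
bar_mid wrist [(0.66, [367.3, 126.1], [408.5, -298.5, 9.0])]
jar_mid wrist []
knob_grip wrist [(0.78, [556.8, 253.1], [486.6, -56.4, 94.0])]
[-3.59125675e-01  2.81653440e-01 -4.26514965e-02  4.12412523e-05
 -1.24707720e+00 -9.60319987e-01]
```

View pics/wrist1.png

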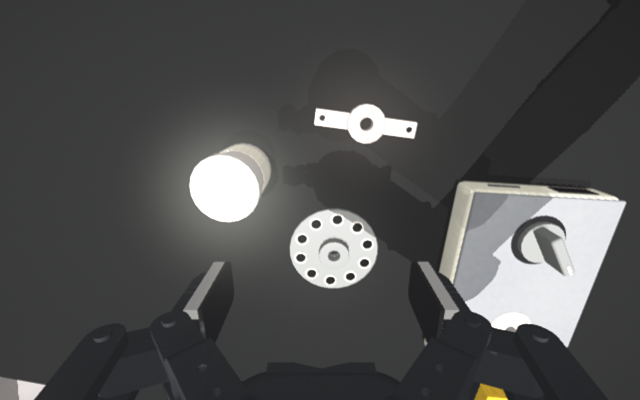

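```bash
python3 - <<'E'
from h import *
p=optics.get_image("wrist")
R,t,K=cam(p); print("cam",-R.T@t)
for name,zt in [("tray_mid",8),("bar_mid",10),("knob_grip",105)]:
    r=nets.silhouettes(name,p)
    if not r: print(name,None);continue
    m=r[0]["region"].astype(np.uint8); print(name,r[0]["conf"],m.sum())
    ys,xs=np.nonzero(m)
    P=np.array([atz(p,(x,y),zt)[:2] for x,y in zip(xs,ys)])
    c=P.mean(0); 
    (cc,wh,a)=cv2.minAreaRect(P.astype(np.float32)); print(name,c,"rect",cc,wh,a)
    if name=="tray_mid":
        print(cv2.minEnclosingCircle(P.astype(np.float32)))
# dark bore centroid of tray
g=cv2.cvtColor(p["frame"],cv2.COLOR_BGR2GRAY)
cv2.imwrite("pics/z1.png",cv2.resize(p["frame"][190:310,270:400],None,fx=5,fy=5,interpolation=cv2.INTER_CUBIC))
cv2.imwrite("pics/z2.png",cv2.resize(p["frame"][90:160,300:430],None,fx=5,fy=5,interpolation=cv2.INTER_CUBIC))
for uv,z in [((334,256),24),((334,249),8)]: print(uv,atz(p,uv,z))
E
```

```text
cam [ 383.93024344 -367.25912047  414.1672893 ]
tray_mid 0.79 5520
tray_mid [ 587.86607133 -295.55959291] rect (589.6134643554688, -294.65838623046875) (127.95625305175781, 129.240478515625) 14.434822082519531
((590.5792846679688, -294.8683166503906), 66.04690551757812)
bar_mid 0.69 2049
bar_mid [ 405.33016386 -303.17266832] rect (406.56365966796875, -302.980224609375) (46.04660415649414, 128.10874938964844) 14.42719554901123
knob_grip 0.57 1934
knob_grip [478.21916906 -83.61533022] rect (477.5378112792969, -76.50404357910156) (83.63720703125, 47.29219436645508) 80.90543365478516
(334, 256) [ 589.45146107 -295.07952914   24.        ]
(334, 249) [ 586.73008693 -295.15345187    8.        ]
```

View pics/z1.png

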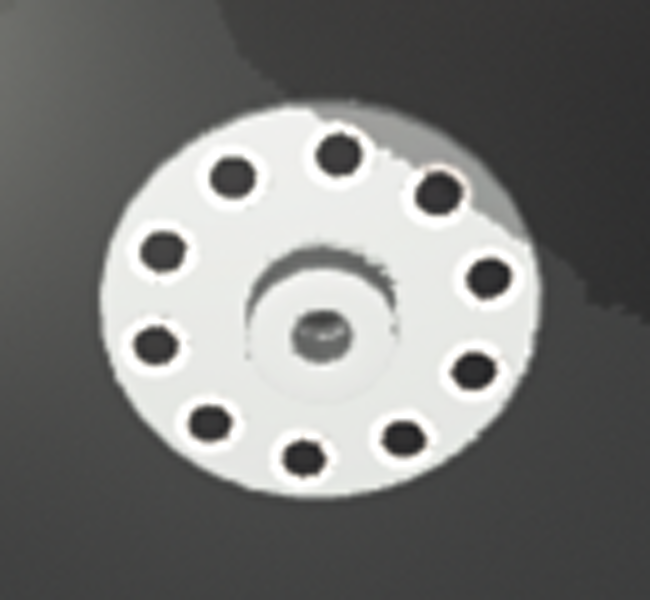

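View pics/z2.png

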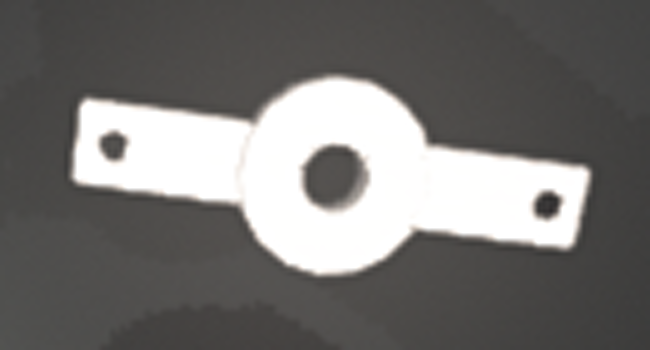

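Emit:
move_arm(steps=[[1,122,48.5,-60,0,0,0],[1,122,48.5,-60,0,0,0],[1,122,48.5,-60,0,0,0],[1,122,48.5,-120,0,0,0],[1,122,48.5,-160,0,0,0]])

```text
clock: 3.2
position: [587.6, -298.2, 104.6]
ee_rot: [-0.125, 0.992, -0.001, 0.002]
contact_force: [0.9, -0.8, -0.8]
gripper_width: 85.5
```

Emit:
move_arm(steps=[[1,0,0,-20,0,0,0],[1,0,0,-20,0,0,0]])

```text
clock: 3.37
position: [580.1, -297.1, 77.8]
ee_rot: [-0.124, 0.992, 0.003, -0.006]
contact_force: [-0.3, -0.3, -0.6]
gripper_width: 85.5
```

```bash
python3 - <<'E'
from h import *
p=look("2",["tray_mid","post_foot"])["wrist"]
# project expected hub-centre for fingers
s=readout.read_state(); print(proj(p,[589.5,-295,24]), proj(p,list(s["position"])))
E
```

```text
t 3.37 pos [ 580.1 -297.1   77.8] q [-0.124  0.992  0.003 -0.006] w 85.5 F [-0.3 -0.3 -0.6]
tray_mid wrist [(0.8, [319.5, 216.7], [592.8, -295.7, 12.0])]
post_foot wrist [(0.95, [635.4, 349.7], [623.2, -29.1, 60.0])]
[321.37738083 218.63829462] [316.99981848 249.22818685]
```

View pics/wrist2.png

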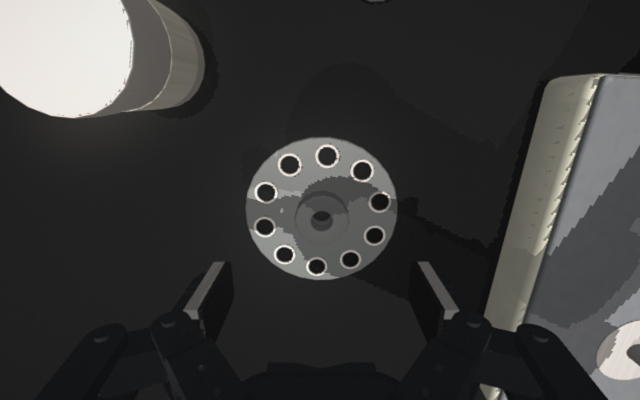

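Emit:
move_arm(steps=[[1,2.4,1.9,-20,0,0,0],[1,2.4,1.9,-30,0,0,0],[1,2.4,1.9,-40,0,0,0],[1,2.4,1.9,-48,0,0,0],[1,2.4,1.9,-48,0,0,0]])

```text
clock: 3.93
position: [585.9, -296.0, 35.4]
ee_rot: [-0.125, 0.992, 0.001, -0.001]
contact_force: [-0.3, 0.4, -0.9]
gripper_width: 85.6
```

```bash
python3 - <<'E'
from h import *
p=look("3",["tray_mid","post_foot"])["wrist"]
E
```

```text
t 3.93 pos [ 585.9 -296.    35.4] q [-0.125  0.992  0.001 -0.001] w 85.6 F [-0.3  0.4 -0.9]
tray_mid wrist []
post_foot wrist []
```

View pics/wrist3.png

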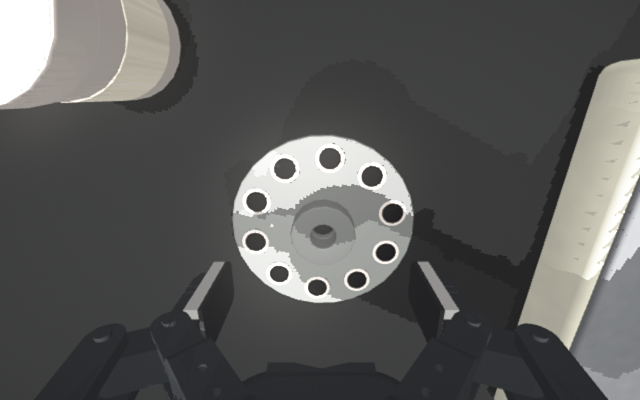

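Emit:
move_arm(steps=[[1,0,0,0,0,0,0],[1,0,0,0,0,0,0]])

```text
clock: 4.25
position: [587.4, -296.2, 37.3]
ee_rot: [-0.125, 0.992, -0.0, 0.001]
contact_force: [-0.1, 0.6, -0.4]
gripper_width: 85.2
```

Emit:
move_arm(steps=[[1,2,1.2,-14,0,0,0],[1,2,1.2,-27,0,0,0],[1,2,1.2,-27,0,0,0],[1,2,1.2,-27,0,0,0]])

```text
clock: 4.58
position: [588.6, -294.8, 9.3]
ee_rot: [-0.125, 0.992, 0.0, -0.001]
contact_force: [-0.5, 0.8, 1.0]
gripper_width: 85.3
```

```bash
python3 - <<'E'
from h import *
p=look("4",[])["wrist"]
cv2.imwrite("pics/w4.png",p["frame"][120:])
E
```

```text
t 4.58 pos [ 588.6 -294.8    9.3] q [-0.125  0.992  0.    -0.001] w 85.3 F [-0.5  0.8  1. ]
```

View pics/wrist4.png

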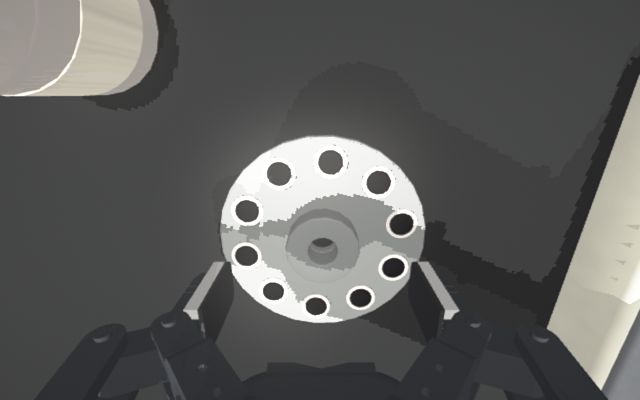

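```bash
python3 - <<'E'
from h import *
p=optics.get_image("wrist");s=readout.read_state();print(s["position"])
print(proj(p,[s["position"][0],s["position"][1],24]),atz(p,(322.5,248),24),atz(p,(322.3,229),8))
E
```

```text
[ 589.64780521 -295.14219474   10.58049633]
[322.43444148 247.04270956] [ 590.24200956 -294.94873022   24.        ] [ 585.49021461 -296.24066091    8.        ]
```

Emit:
move_arm(steps=[[-1,0,0,0,0,0,0],[-1,0,0,0,0,0,0],[-1,0,0,0,0,0,0],[-1,0,0,0,0,0,0],[-1,0,0,0,0,0,0]])

```text
clock: 5.1
position: [589.0, -294.9, 9.8]
ee_rot: [-0.125, 0.992, -0.0, 0.0]
contact_force: [0.3, -0.2, -0.5]
gripper_width: 25.6
```

```bash
python3 - <<'E'
from h import *
p=look("5",[])["wrist"]
E
```

```text
t 5.1 pos [ 589.  -294.9    9.8] q [-0.125  0.992 -0.     0.   ] w 25.6 F [ 0.3 -0.2 -0.5]
```

View pics/wrist5.png

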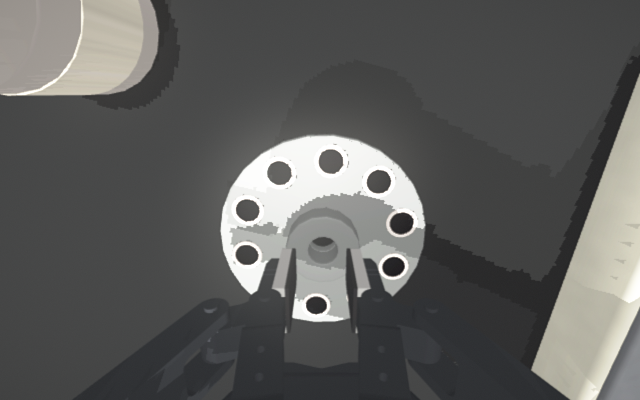

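Emit:
move_arm(steps=[[-1,0,0,0,0,0,0],[-1,0,0,0,0,0,0]])

```text
clock: 5.32
position: [588.9, -294.8, 9.6]
ee_rot: [-0.125, 0.992, 0.0, -0.0]
contact_force: [0.2, 0.1, -0.4]
gripper_width: -0.1
```

```bash
python3 - <<'E'
from h import *
p=look("6",[])["wrist"]
for dx in (-11,0,11):
  for dy in (-22,22):
    for z in (10,24,40): print(dx,dy,z,proj(p,[589+dx+0.25*0,-295+dy,z]).round())
cv2.imwrite("pics/z6.png",cv2.resize(p["frame"][190:350,230:420],None,fx=4,fy=3.7))
E
```

```text
t 5.32 pos [ 588.9 -294.8    9.6] q [-0.125  0.992  0.    -0.   ] w -0.1 F [ 0.2  0.1 -0.4]
-11 -22 10 [292. 212.]
-11 -22 24 [290. 221.]
-11 -22 40 [287. 233.]
-11 22 10 [361. 229.]
-11 22 24 [364. 239.]
-11 22 40 [368. 252.]
0 -22 10 [288. 229.]
0 -22 24 [286. 238.]
0 -22 40 [282. 252.]
0 22 10 [356. 244.]
0 22 24 [359. 255.]
0 22 40 [362. 270.]
11 -22 10 [284. 244.]
11 -22 24 [282. 255.]
11 -22 40 [278. 270.]
11 22 10 [351. 259.]
11 22 24 [353. 271.]
11 22 40 [356. 287.]
```

View pics/z6.png

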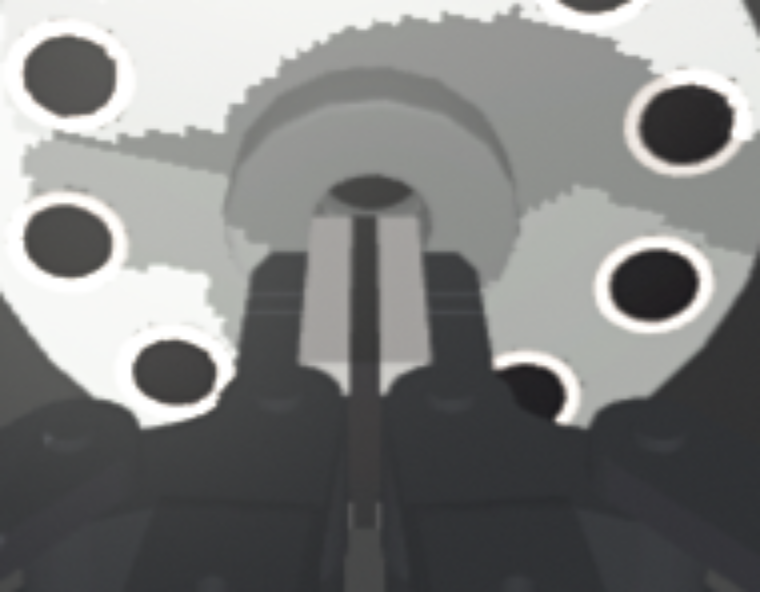

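```bash
python3 - <<'E'
from h import *
p=optics.get_image("wrist"); R,t,K=cam(p); c=-R.T@t; s=readout.read_state()
print("cam",c,"axis",R[2], "tcp",s["position"])
print([proj(p,[589,y,8]).round(1).tolist() for y in (-360,-230)],[proj(p,[x,-295,8]).round(1).tolist() for x in (524,654)])
q=optics.get_image("side"); cv2.imwrite("pics/side6.png",cv2.resize(q["frame"][130:250,300:500],None,fx=4,fy=4))
print([proj(q,[589,-295,z]).round(1).tolist() for z in (10,24,40)])
E
```

```text
cam [ 507.8021147  -316.78812182  185.54666903] axis [ 0.31413904  0.07996722 -0.94600312] tcp [ 588.94088797 -294.85164152    9.54933603]
[[219.8, 211.2], [419.6, 257.9]] [[351.2, 133.8], [299.0, 317.4]]
[[386.2, 178.3], [386.7, 175.0], [387.2, 171.2]]
```

View pics/side6.png

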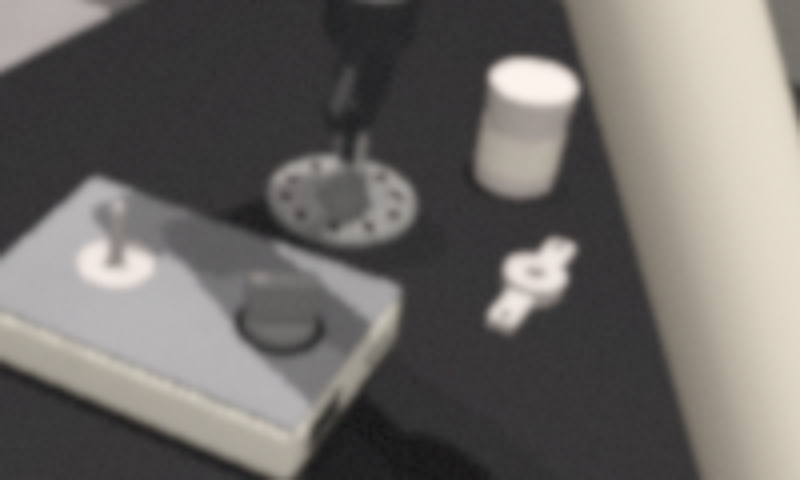

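Emit:
move_arm(steps=[[1,0,0,0,0,0,0],[1,0,0,0,0,0,0],[1,0,0,0,0,0,0],[1,0,0,0,0,0,0],[1,0,0,0,0,0,0]])

```text
clock: 5.88
position: [588.9, -294.8, 9.5]
ee_rot: [-0.125, 0.992, 0.0, -0.0]
contact_force: [-0.4, 0.7, 0.4]
gripper_width: 60.5
```

Emit:
move_arm(steps=[[1,0,0,0,0,0,0],[1,0,0,-6,0,0,0],[1,0,0,-12,0,0,0],[1,0,0,-18,0,0,0],[1,0,0,-18,0,0,0]])

```text
clock: 6.3
position: [587.5, -294.4, -10.6]
ee_rot: [-0.125, 0.992, 0.001, -0.002]
contact_force: [-0.1, -0.2, -0.9]
gripper_width: 85.3
```

```bash
python3 - <<'E'
from h import *
p=look("7",[])["wrist"]
q=optics.get_image("side"); cv2.imwrite("pics/side7.png",cv2.resize(q["frame"][130:250,300:500],None,fx=4,fy=4))
E
```

```text
t 6.3 pos [ 587.5 -294.4  -10.6] q [-0.125  0.992  0.001 -0.002] w 85.3 F [-0.1 -0.2 -0.9]
```

View pics/wrist7.png

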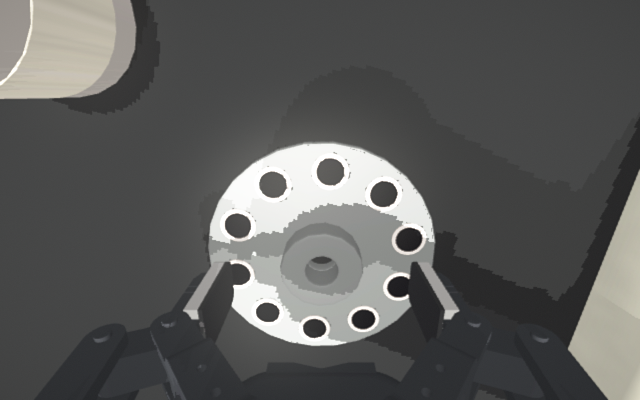

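View pics/side7.png

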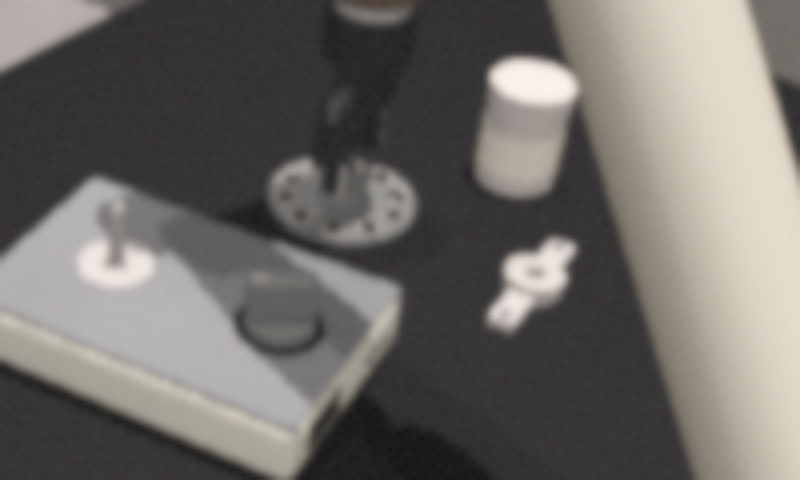

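Emit:
move_arm(steps=[[1,0.8,0,-8,0,0,0],[1,0.8,0,-14,0,0,0],[1,0.8,0,-18,0,0,0],[1,0.8,0,-22,0,0,0],[1,0.8,0,-22,0,0,0]])

```text
clock: 6.82
position: [588.9, -294.6, -31.8]
ee_rot: [-0.125, 0.992, 0.0, -0.001]
contact_force: [0.1, 0.3, 0.4]
gripper_width: 84.9
```

```bash
python3 - <<'E'
from h import *
p=look("8",[])["wrist"]
s=readout.read_state()["position"]; print(proj(p,[s[0],s[1],24]),proj(p,[s[0]-11,s[1],12]))
E
```

```text
t 6.82 pos [ 588.9 -294.6  -31.8] q [-0.125  0.992  0.    -0.001] w 84.9 F [0.1 0.3 0.4]
[322.89768249 289.69159463] [328.44817529 255.94049304]
```

View pics/wrist8.png

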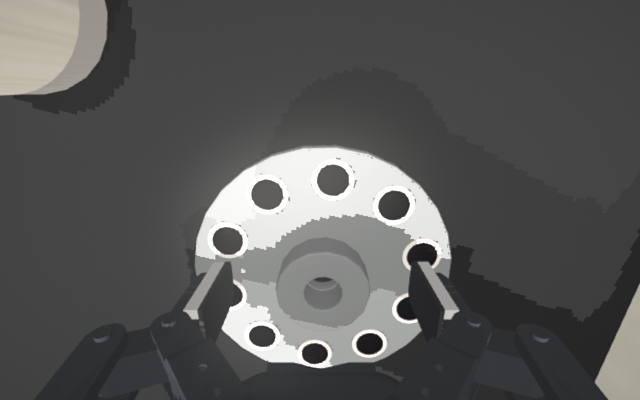

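Emit:
move_arm(steps=[[-1,0,0,0,0,0,0],[-1,0,0,0,0,0,0],[-1,0,0,0,0,0,0],[-1,0,0,0,0,0,0],[-1,0,0,0,0,0,0]])

```text
clock: 7.28
position: [591.2, -294.6, -26.5]
ee_rot: [-0.126, 0.992, -0.001, 0.001]
contact_force: [-2.8, 5.0, 14.5]
gripper_width: 42.0
```

```bash
python3 - <<'E'
from h import *
p=look("9",[])["wrist"]
E
```

```text
t 7.28 pos [ 591.2 -294.6  -26.5] q [-0.126  0.992 -0.001  0.001] w 42.0 F [-2.8  5.  14.5]
```

View pics/wrist9.png

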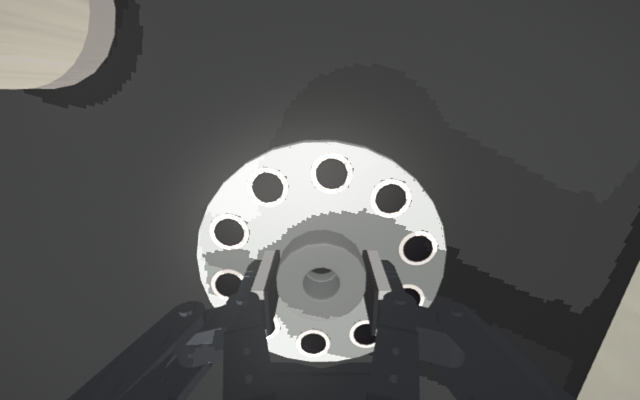

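Emit:
move_arm(steps=[[-1,0,0,4,0,0,0],[-1,0,0,8,0,0,0],[-1,0,0,20,0,0,0],[-1,0,0,35,0,0,0],[-1,0,0,50,0,0,0]])

```text
clock: 7.75
position: [589.2, -294.9, 19.9]
ee_rot: [-0.125, 0.992, 0.0, -0.001]
contact_force: [0.3, -0.2, -1.6]
gripper_width: 41.9
```

```bash
python3 - <<'E'
from h import *
p=look("10",[])["wrist"]
E
```

```text
t 7.75 pos [ 589.2 -294.9   19.9] q [-0.125  0.992  0.    -0.001] w 41.9 F [ 0.3 -0.2 -1.6]
```

View pics/wrist10.png

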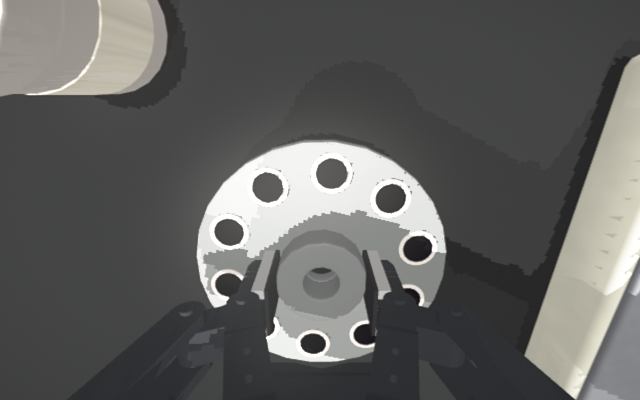

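Emit:
move_arm(steps=[[-1,0,0,40,0,0,0],[-1,0,0,80,0,0,0],[-1,25,25,110,0,0,0],[-1,45,60,130,0,0,0],[-1,65,95,130,0,0,0]])

```text
clock: 8.22
position: [654.6, -206.0, 155.0]
ee_rot: [-0.124, 0.992, -0.002, 0.004]
contact_force: [1.1, -0.3, -1.7]
gripper_width: 41.6
```

Emit:
move_arm(steps=[[-1,25,50,0,0,0,0],[-1,25,50,0,0,0,0],[-1,25,50,0,0,0,0],[-1,25,50,0,0,0,0]])

```text
clock: 8.55
position: [676.7, -153.9, 148.3]
ee_rot: [-0.126, 0.992, 0.0, -0.001]
contact_force: [-0.7, 0.8, -0.8]
gripper_width: 41.8
```

```bash
python3 - <<'E'
from h import *
p=look("11",["post_foot","knob_grip"])["wrist"]
look("11",["post_foot","knob_grip"],("side","top"))
E
```

```text
t 8.55 pos [ 676.7 -153.9  148.3] q [-0.126  0.992  0.    -0.001] w 41.8 F [-0.7  0.8 -0.8]
post_foot wrist [(0.57, [474.9, 171.4], [623.5, -29.6, 60.0])]
knob_grip wrist []
t 8.7 pos [ 676.1 -156.   148.8] q [-0.124  0.992  0.    -0.001] w 42.0 F [-0.2  0.3 -1.7]
post_foot side [(0.56, [332.3, 196.7], [611.4, -31.5, 60.0])]
knob_grip side [(0.8, [369.5, 199.5], [495.4, -62.6, 94.0])]
post_foot top [(0.66, [322.7, 191.3], [620.9, -26.4, 60.0])]
knob_grip top [(0.55, [330.6, 227.6], [491.0, -48.1, 94.0])]
```

View pics/wrist11.png

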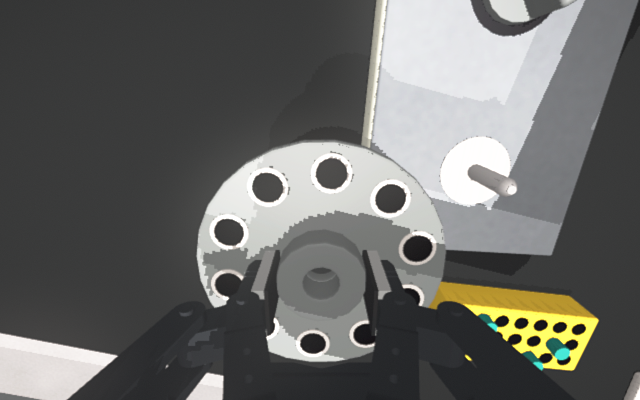

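```bash
python3 - <<'E'
from h import *
p=optics.get_image("wrist"); s=readout.read_state()["position"]; print(s)
f=p["frame"]; cv2.imwrite("pics/z11.png",cv2.resize(f[120:220,420:540],None,fx=6,fy=6,interpolation=cv2.INTER_CUBIC))
cv2.imwrite("pics/z12.png",cv2.resize(f[220:310,265:375],None,fx=6,fy=6,interpolation=cv2.INTER_CUBIC))
print(atz(p,(475,172),60),atz(p,(509,187),116))
print("bore off",atz(p,(321,280.5),s[2]+26.5+24)-s)
# axis line of the post: project candidate
for x,y in [(623.5,-29.5),(622,-28)]: print([proj(p,[x,y,z]).round(1).tolist() for z in (60,110,116)])
E
```

```text
[ 676.71934756 -155.33356257  149.21504475]
[624.57987584 -30.36711454  60.        ] [622.55982944 -33.86609522 116.        ]
bore off [-0.95015117 -1.48699637 50.5       ]
[[476.4, 171.1], [509.2, 187.3], [514.1, 189.7]]
[[478.7, 169.9], [512.0, 185.9], [517.0, 188.2]]
```

View pics/z11.png

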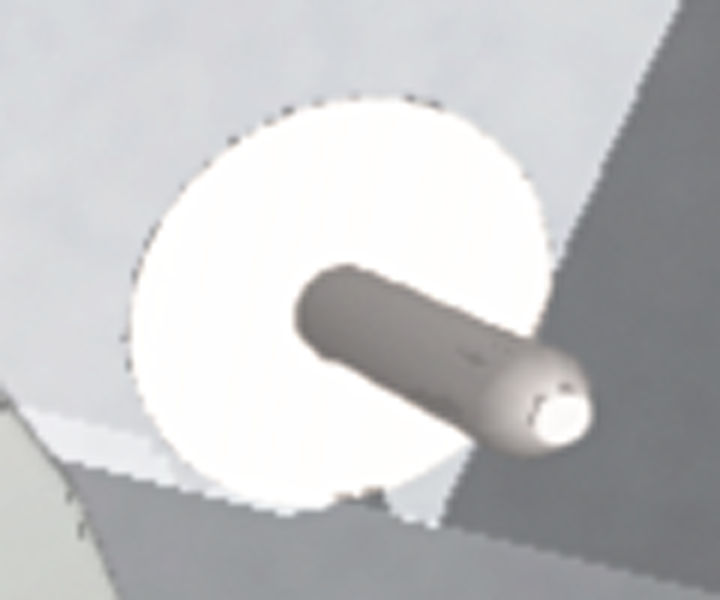

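View pics/z12.png

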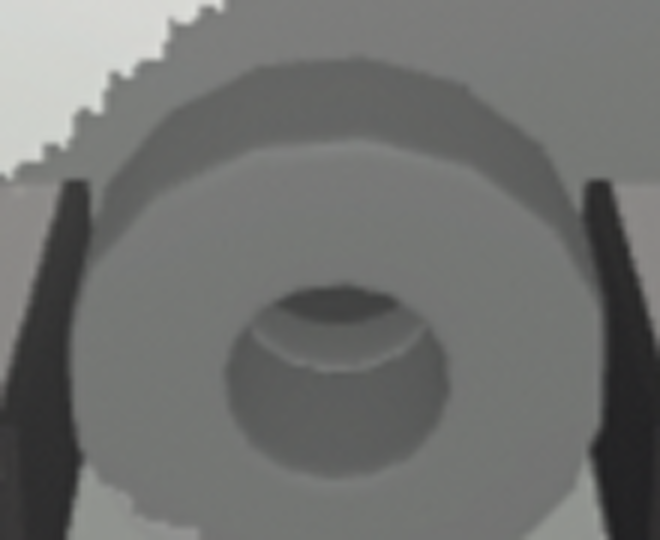

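```bash
python3 - <<'E'
from h import *
p=optics.get_image("wrist"); s=readout.read_state()["position"]; R,t,K=cam(p)
for o in (22,26.5,30):
    X=atz(p,(321.3,283.7),s[2]+o+24); print(o,X-s,(R@X+t)[2], "need",44*p["fx"]/89)
E
```

```text
22 [ 3.63669264 -0.13849855 46.        ] 151.38001159011094 need 153.04573440907754
26.5 [ 0.69832612 -0.89700508 50.5       ] 146.1391060298579 need 153.04573440907754
30 [-1.58707006 -1.48695461 54.        ] 142.06284614966114 need 153.04573440907754
```

Emit:
move_arm(steps=[[-1,-20,40,0,0,0,0],[-1,-40,75,0,0,0,0],[-1,-53.4,110,0,0,0,0],[-1,-53.4,126.8,0,0,0,0],[-1,-53.4,126.8,-20,0,0,0]])

```text
clock: 9.52
position: [626.3, -24.3, 134.2]
ee_rot: [-0.128, 0.992, -0.0, 0.005]
contact_force: [0.8, -0.3, -0.6]
gripper_width: 42.0
```

Emit:
move_arm(steps=[[-1,0,0,-15,0,0,0],[-1,0,0,-25,0,0,0],[-1,0,0,-33,0,0,0],[-1,0,0,-33,0,0,0],[-1,0,0,-33,0,0,0]])

```text
clock: 9.93
position: [623.7, -28.4, 96.1]
ee_rot: [-0.125, 0.992, -0.0, -0.0]
contact_force: [0.7, 0.1, -1.5]
gripper_width: 41.5
```

```bash
python3 - <<'E'
from h import *
p=look("13",["knob_grip"],("wrist","side"))["wrist"]
f=p["frame"]
cv2.imwrite("pics/z13.png",cv2.resize(f[220:310,265:375],None,fx=6,fy=6,interpolation=cv2.INTER_CUBIC))
q=cv2.imread("pics/side13.png"); cv2.imwrite("pics/z13s.png",cv2.resize(q[130:250,260:420],None,fx=5,fy=5,interpolation=cv2.INTER_CUBIC))
print([proj(p,[623.5,-29.3,z]).round(1).tolist() for z in (110,116)])
E
```

```text
t 9.93 pos [623.7 -28.4  96.1] q [-0.125  0.992 -0.    -0.   ] w 41.5 F [ 0.7  0.1 -1.5]
knob_grip wrist []
knob_grip side [(0.67, [326.9, 197.8], [589.9, 17.4, 94.0]), (0.61, [368.4, 203.1], [487.4, -46.9, 94.0])]
[[321.4, 245.9], [321.4, 250.8]]
```

View pics/z13.png

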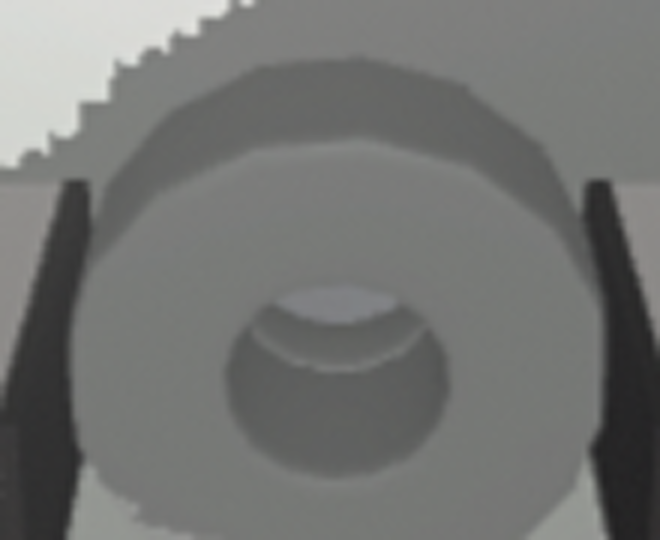

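View pics/z13s.png

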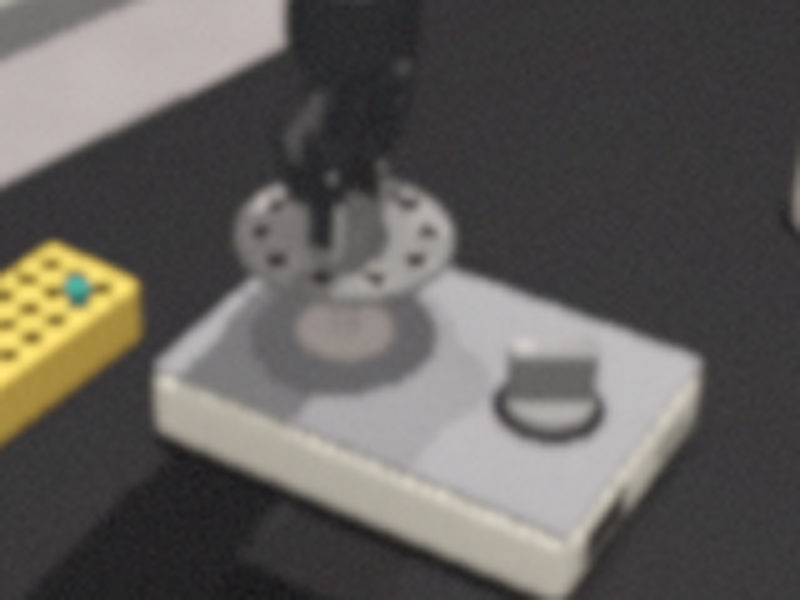

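Emit:
move_arm(steps=[[-1,0,0,-5,0,0,0],[-1,0,0,-10,0,0,0],[-1,0,0,-14,0,0,0],[-1,0,0,-18,0,0,0],[-1,0,0,-18,0,0,0]])

```text
clock: 10.55
position: [622.7, -28.0, 76.7]
ee_rot: [-0.125, 0.992, 0.0, -0.001]
contact_force: [0.4, 0.3, -1.3]
gripper_width: 42.1
```

```bash
python3 - <<'E'
from h import *
p=look("14",[])["wrist"]
f=p["frame"]
cv2.imwrite("pics/z14.png",cv2.resize(f[220:310,265:375],None,fx=6,fy=6,interpolation=cv2.INTER_CUBIC))
E
```

```text
t 10.55 pos [622.7 -28.   76.7] q [-0.125  0.992  0.    -0.001] w 42.1 F [ 0.4  0.3 -1.3]
```

View pics/z14.png

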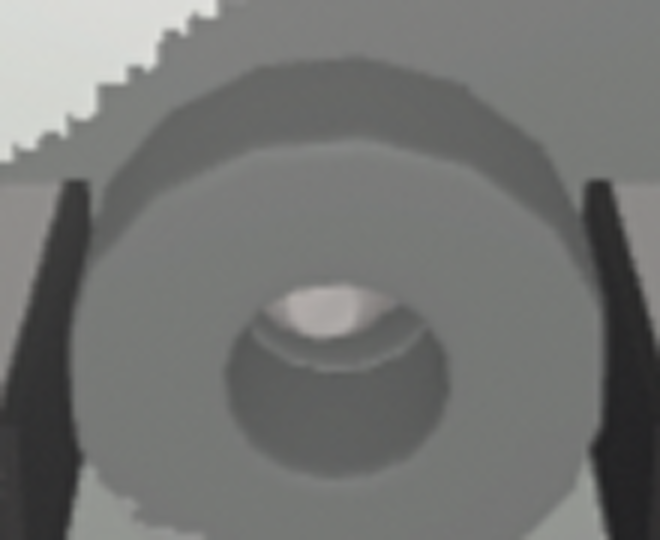

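Emit:
move_arm(steps=[[-1,-1.2,-1.2,-4,0,0,0],[-1,-1.2,-1.2,-8,0,0,0],[-1,-1.2,-1.2,-12,0,0,0],[-1,-1.2,-1.2,-16,0,0,0],[-1,-1.2,-1.2,-16,0,0,0]])

```text
clock: 11.02
position: [621.5, -29.2, 60.9]
ee_rot: [-0.125, 0.992, 0.0, -0.001]
contact_force: [-0.6, -0.4, -1.0]
gripper_width: 41.8
```

```bash
python3 - <<'E'
from h import *
p=look("15",[])["wrist"]
f=p["frame"]
cv2.imwrite("pics/z15.png",cv2.resize(f[220:310,265:375],None,fx=6,fy=6,interpolation=cv2.INTER_CUBIC))
E
```

```text
t 11.02 pos [621.5 -29.2  60.9] q [-0.125  0.992  0.    -0.001] w 41.8 F [-0.6 -0.4 -1. ]
```

View pics/z15.png

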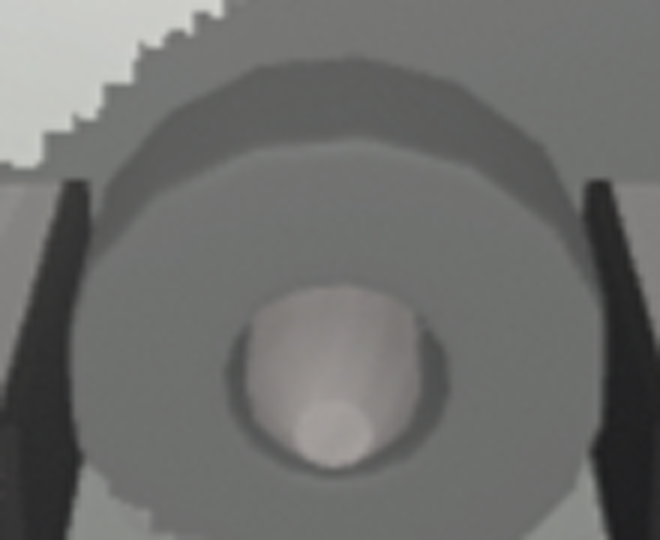

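Emit:
move_arm(steps=[[-1,0.6,0,-5,0,0,0],[-1,0.6,0,-10,0,0,0],[-1,0.6,0,-15,0,0,0],[-1,0.6,0,-19,0,0,0],[-1,0.6,0,-19,0,0,0]])

```text
clock: 11.48
position: [622.0, -29.3, 41.8]
ee_rot: [-0.125, 0.992, 0.0, -0.001]
contact_force: [0.7, -0.1, -1.1]
gripper_width: 42.1
```

Emit:
move_arm(steps=[[-1,0,0,-3,0,0,0],[-1,0,0,-6,0,0,0],[-1,0,0,-6,0,0,0]])

```text
clock: 11.73
position: [622.5, -29.2, 36.5]
ee_rot: [-0.125, 0.992, 0.0, -0.001]
contact_force: [-0.2, -1.0, -1.8]
gripper_width: 41.4
```

Emit:
move_arm(steps=[[-1,0,0,-2,0,0,0],[-1,0,0,-4,0,0,0],[-1,0,0,-4,0,0,0]])

```text
clock: 11.98
position: [623.3, -29.1, 33.5]
ee_rot: [-0.125, 0.992, -0.0, 0.0]
contact_force: [0.2, 0.5, 0.4]
gripper_width: 41.9
```

Emit:
move_arm(steps=[[-1,0,0,-2,0,0,0],[-1,0,0,-3,0,0,0],[-1,0,0,-3,0,0,0]])

```text
clock: 12.23
position: [623.3, -29.2, 33.5]
ee_rot: [-0.125, 0.992, -0.0, 0.001]
contact_force: [-5.8, 1.1, 14.2]
gripper_width: 41.9
```

```bash
python3 - <<'E'
from h import *
p=look("16",[],("wrist","side"))
q=cv2.imread("pics/side16.png"); cv2.imwrite("pics/z16s.png",cv2.resize(q[130:250,260:420],None,fx=5,fy=5,interpolation=cv2.INTER_CUBIC))
E
```

```text
t 12.23 pos [623.3 -29.2  33.5] q [-0.125  0.992 -0.     0.001] w 41.9 F [-5.8  1.1 14.2]
```

View pics/z16s.png

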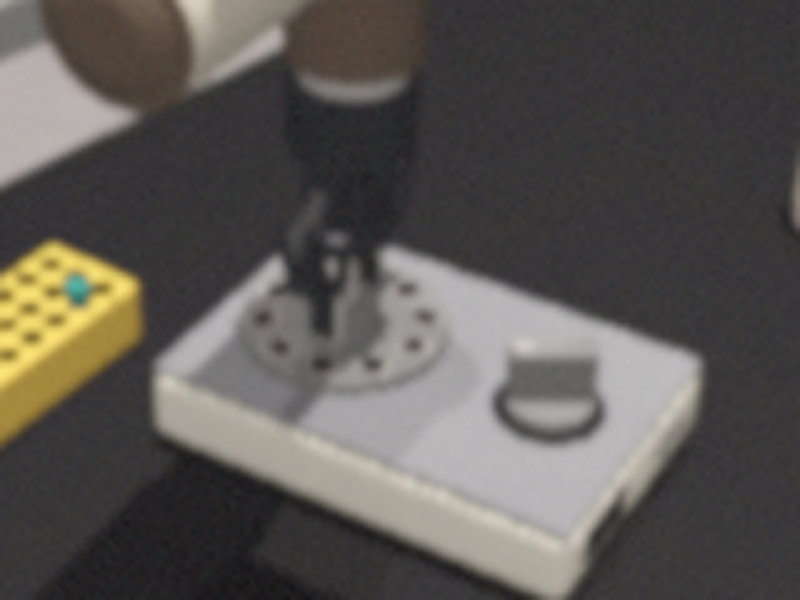

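Emit:
move_arm(steps=[[-1,0,0,3,0,0,0],[1,0,0,4,0,0,0],[1,0,0,4,0,0,0],[1,0,0,5,0,0,0],[1,0,0,6,0,0,0]])

```text
clock: 12.75
position: [622.8, -29.3, 35.8]
ee_rot: [-0.125, 0.992, -0.0, -0.0]
contact_force: [0.2, -0.9, 0.9]
gripper_width: 85.3
```

Emit:
move_arm(steps=[[1,0,0,10,0,0,0],[1,0,0,45,0,0,0],[1,0,0,85,0,0,0],[1,0,0,120,0,0,0],[1,0,-15,150,0,0,0]])

```text
clock: 13.17
position: [623.8, -42.8, 189.9]
ee_rot: [-0.126, 0.992, -0.0, 0.002]
contact_force: [0.7, -0.6, -0.7]
gripper_width: 85.2
```

```bash
python3 - <<'E'
from h import *
p=look("17",["tray_mid"],("wrist","side"))
q=cv2.imread("pics/side17.png"); cv2.imwrite("pics/z17s.png",cv2.resize(q[130:250,260:420],None,fx=5,fy=5,interpolation=cv2.INTER_CUBIC))
print(readout.read_state()["joints"])
E
```

```text
t 13.17 pos [623.8 -42.8 189.9] q [-0.126  0.992 -0.     0.002] w 85.2 F [ 0.7 -0.6 -0.7]
tray_mid wrist [(0.63, [331.7, 186.4], [640.6, -26.4, 12.0]), (0.24, [333.4, 184.8], [638.2, -25.0, 12.0])]
tray_mid side [(0.68, [328.2, 192.6], [677.7, -87.0, 12.0])]
[ 1.87440573e-01  3.90061320e-01 -1.10298092e-02 -4.65223743e-04
 -1.16699310e+00 -1.50813264e+00]
```

View pics/z17s.png

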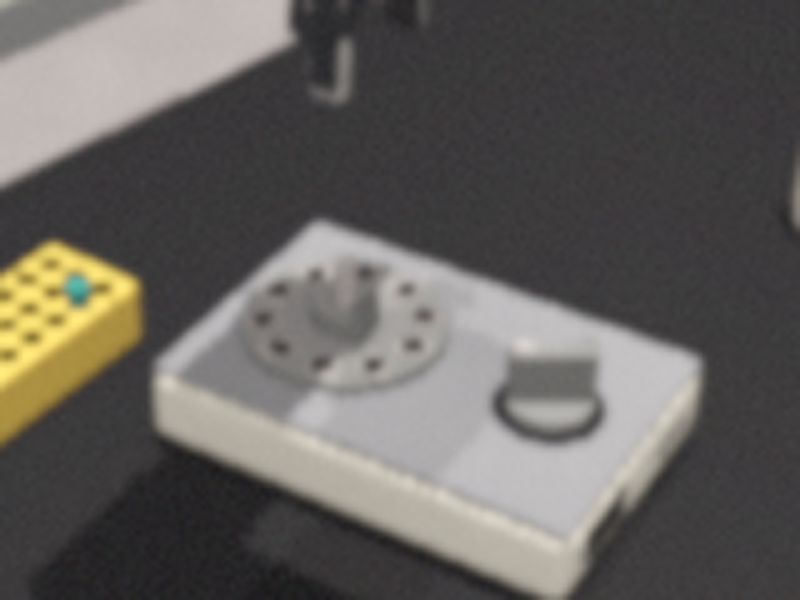

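View pics/wrist17.png

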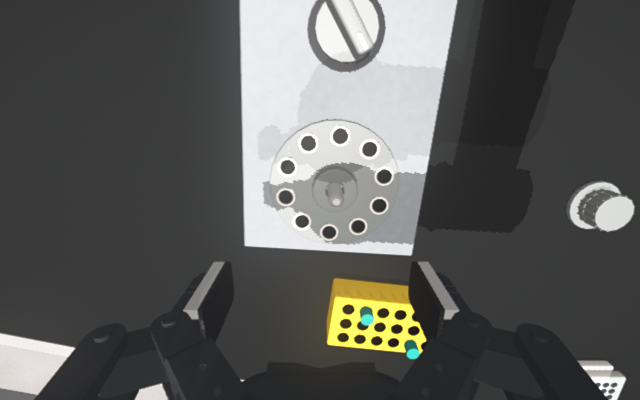

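Emit:
move_arm(steps=[[1,-100,-110,-10,0,0,0.625],[1,-100,-110,-10,0,0,0.625],[1,-100,-110,-10,0,0,0.625],[1,-100,-110,-10,0,0,0.625],[1,-100,-110,-10,0,0,0.625]])

```text
clock: 13.78
position: [517.9, -156.4, 174.3]
ee_rot: [-0.425, 0.905, 0.002, -0.003]
contact_force: [-0.1, 0.1, 0.9]
gripper_width: 85.2
```

Emit:
move_arm(steps=[[1,-118,-126,-24,0,0,0.625],[1,-118,-126,-24,0,0,0.625],[1,-118,-126,-24,0,0,0.625],[1,-118,-126,-24,0,0,0.625],[1,-118,-126,-24,0,0,0.625]])

```text
clock: 14.2
position: [400.3, -281.1, 149.8]
ee_rot: [-0.674, 0.738, 0.003, -0.001]
contact_force: [0.5, 0.0, -0.6]
gripper_width: 85.4
```

Emit:
move_arm(steps=[[1,0,0,0,0,0,0.12],[1,0,0,0,0,0,0.18],[1,0,0,0,0,0,0.18]])

```text
clock: 14.45
position: [403.5, -280.0, 150.7]
ee_rot: [0.737, -0.676, -0.002, 0.001]
contact_force: [-0.0, 0.7, -1.0]
gripper_width: 85.4
```

```bash
python3 - <<'E'
from h import *
p=look("18",["bar_mid"])["wrist"]
r=nets.silhouettes("bar_mid",p)
if r:
    m=r[0]["region"].astype(np.uint8); ys,xs=np.nonzero(m)
    P=np.array([atz(p,(x,y),10)[:2] for x,y in zip(xs,ys)]).astype(np.float32)
    print(cv2.minAreaRect(P),P.mean(0))
s=readout.read_state();print(s["joints"]); print(proj(p,list(s["position"]+np.array([0,0,39]))))
E
```

```text
t 14.45 pos [ 403.5 -280.   150.7] q [ 0.737 -0.676 -0.002  0.001] w 85.4 F [-0.   0.7 -1. ]
bar_mid wrist []
((405.5888977050781, -302.69244384765625), (47.70261001586914, 129.73744201660156), 6.305685520172119) [ 405.72937 -305.9507 ]
[-2.74262535e-01  2.02298958e-01 -3.79877490e-01 -1.80372331e-04
 -9.90502083e-01  3.59435217e-01]
[318.64378342 272.20838187]
```

View pics/wrist18.png

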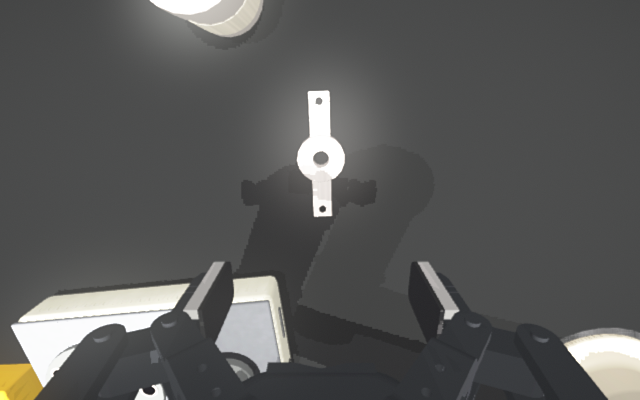

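```bash
python3 - <<'E'
from h import *
p=optics.get_image("wrist"); s=readout.read_state()["position"]; print(s)
g=p["frame"][135:180,290:350]; cv2.imwrite("pics/z18.png",cv2.resize(g,None,fx=10,fy=10,interpolation=cv2.INTER_CUBIC))
print(atz(p,(321,158.3),18), [atz(p,uv,10).round(1).tolist() for uv in ((319,100.5),(322,209.5))])
E
```

```text
[ 404.73171093 -279.76808233  151.53044213]
[ 405.75149731 -303.40971899   18.        ] [[412.4, -358.4, 10.0], [399.6, -245.5, 10.0]]
```

View pics/z18.png

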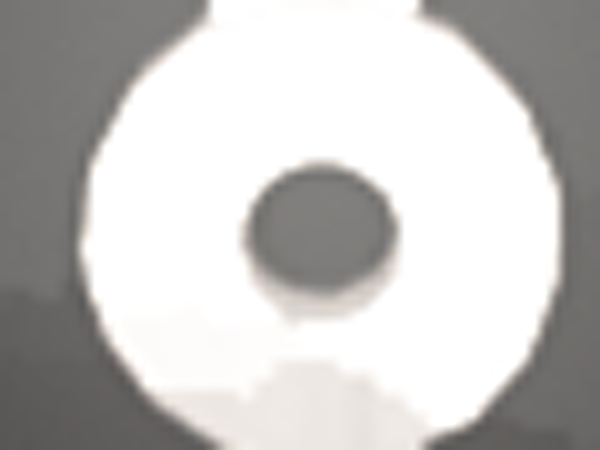

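Emit:
move_arm(steps=[[1,0.8,-22.5,-35,0,0,0.028],[1,0.8,-22.5,-70,0,0,0.028],[1,0.8,-22.5,-105,0,0,0.028],[1,0.8,-22.5,-125,0,0,0.028],[1,0.8,-22.5,-125,0,0,0.028]])

```text
clock: 15.07
position: [402.1, -300.9, 22.6]
ee_rot: [0.746, -0.666, -0.005, 0.002]
contact_force: [-1.0, -0.1, 0.7]
gripper_width: 85.5
```

Emit:
move_arm(steps=[[1,0,0,0,0,0,0]])

```text
clock: 15.15
position: [405.5, -302.4, 26.5]
ee_rot: [0.746, -0.665, -0.001, 0.001]
contact_force: [0.8, -1.2, 0.3]
gripper_width: 85.0
```

```bash
python3 - <<'E'
from h import *
p=look("19",[])["wrist"]; s=readout.read_state()["position"]
print([proj(p,[406.1,-302.4,z]).round(1) for z in (18,)],proj(p,[s[0],s[1],18]))
cv2.imwrite("pics/z19.png",cv2.resize(p["frame"][170:300,250:400],None,fx=4,fy=4,interpolation=cv2.INTER_CUBIC))
E
```

```text
t 15.15 pos [ 405.5 -302.4   26.5] q [ 0.746 -0.665 -0.001  0.001] w 85.0 F [ 0.8 -1.2  0.3]
[array([319.3, 231.7])] [318.5742371  230.94439522]
```

View pics/z19.png

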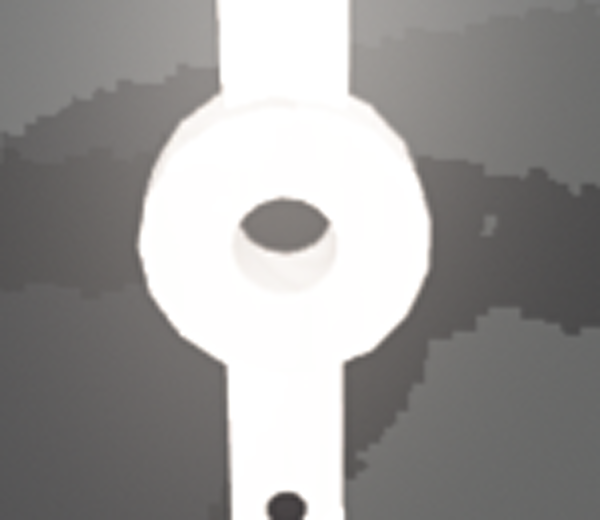

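Emit:
move_arm(steps=[[1,0,0,-20,0,0,0],[1,0,0,-35,0,0,0],[1,0,0,-48,0,0,0],[1,0,0,-56,0,0,0],[1,0,0,-56,0,0,0]])

```text
clock: 15.62
position: [406.1, -302.7, -28.7]
ee_rot: [0.746, -0.666, 0.0, -0.0]
contact_force: [-0.5, -0.4, -0.0]
gripper_width: 85.3
```

Emit:
move_arm(steps=[[-1,0,0,0,0,0,0],[-1,0,0,0,0,0,0],[-1,0,0,0,0,0,0],[-1,0,0,0,0,0,0],[-1,0,0,0,0,0,0]])

```text
clock: 16.03
position: [406.7, -303.1, -27.4]
ee_rot: [0.747, -0.665, 0.001, -0.0]
contact_force: [-1.0, 1.2, 5.8]
gripper_width: 45.0
```

```bash
python3 - <<'E'
from h import *
p=look("20",[])["wrist"]
E
```

```text
t 16.03 pos [ 406.7 -303.1  -27.4] q [ 0.747 -0.665  0.001 -0.   ] w 45.0 F [-1.   1.2  5.8]
```

View pics/wrist20.png

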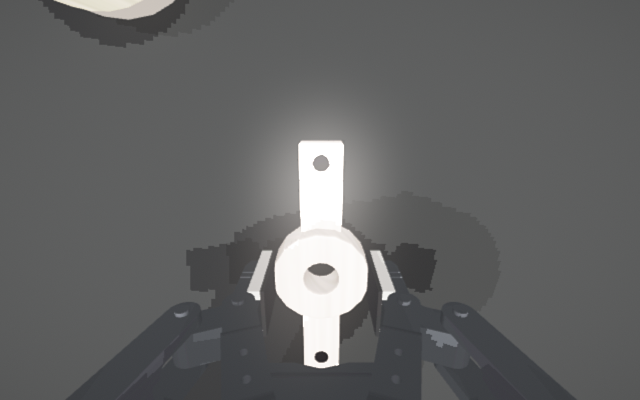

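Emit:
move_arm(steps=[[-1,0,0,0,0,0,0],[-1,0,0,0,0,0,0]])

```text
clock: 16.25
position: [406.7, -303.1, -27.4]
ee_rot: [0.747, -0.665, 0.001, -0.0]
contact_force: [-1.1, 1.3, 5.3]
gripper_width: 44.8
```

Emit:
move_arm(steps=[[-1,0,0,4,0,0,0],[-1,0,0,15,0,0,0],[-1,0,0,45,0,0,0],[-1,0,0,80,0,0,0],[-1,0,0,120,0,0,0]])

```text
clock: 16.67
position: [404.2, -302.0, 91.5]
ee_rot: [0.746, -0.666, -0.002, 0.001]
contact_force: [0.7, -1.0, -0.9]
gripper_width: 45.0
```

```bash
python3 - <<'E'
from h import *
p=look("21",[])["wrist"]
cv2.imwrite("pics/z21.png",cv2.resize(p["frame"][210:310,260:380],None,fx=6,fy=6,interpolation=cv2.INTER_CUBIC))
print(readout.read_state()["joints"])
E
```

```text
t 16.67 pos [ 404.2 -302.    91.5] q [ 0.746 -0.666 -0.002  0.001] w 45.0 F [ 0.7 -1.  -0.9]
[-0.319812    0.28308471 -0.41775435  0.00396381 -0.85600082  0.43397074]
```

View pics/z21.png

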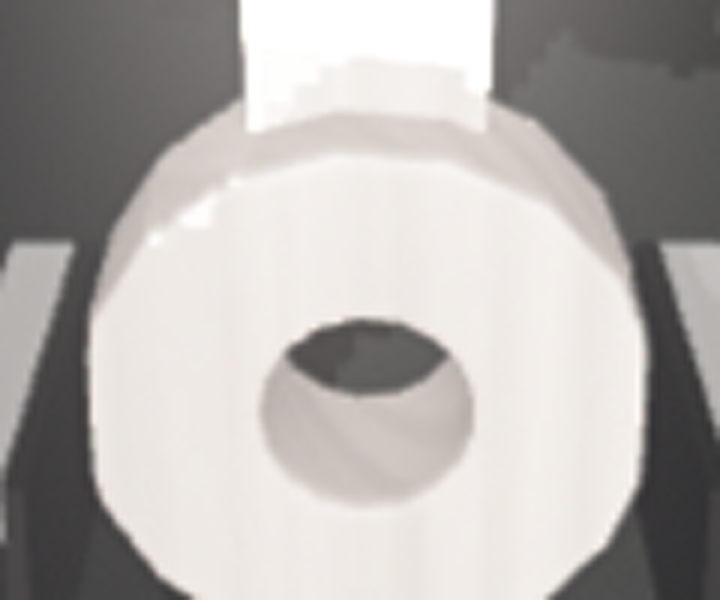

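View pics/wrist21.png

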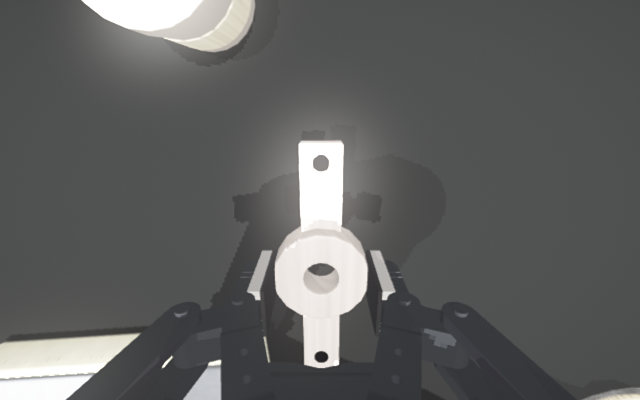

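Emit:
move_arm(steps=[[-1,20,20,30,0,0,0],[-1,130,140,38,0,0,0],[-1,130,140,38,0,0,0],[-1,130,140,38,0,0,0],[-1,130,140,38,0,0,0]])

```text
clock: 17.13
position: [536.9, -160.9, 129.9]
ee_rot: [0.746, -0.666, 0.0, -0.001]
contact_force: [0.1, -1.2, -1.3]
gripper_width: 45.1
```

Emit:
move_arm(steps=[[-1,156,172,0,0,0,0],[-1,156,172,0,0,0,0],[-1,156,172,0,0,0,0],[-1,156,172,0,0,0,0],[-1,156,172,0,0,0,0]])

```text
clock: 17.55
position: [676.4, -6.6, 129.2]
ee_rot: [0.746, -0.666, -0.0, -0.0]
contact_force: [0.5, -0.5, -1.5]
gripper_width: 44.9
```

Emit:
move_arm(steps=[[-1,0,0,0,0,0,0],[-1,0,0,0,0,0,0]])

```text
clock: 17.72
position: [676.2, -6.2, 127.9]
ee_rot: [0.747, -0.665, -0.001, 0.0]
contact_force: [0.1, -1.2, -1.3]
gripper_width: 45.2
```

```bash
python3 - <<'E'
from h import *
p=look("22",[])["wrist"]; s=readout.read_state()["position"]
print([proj(p,[624,-29,z]).round(1).tolist() for z in (84,116)], atz(p,(321.2,278.8),s[2]+45.4)-s)
E
```

```text
t 17.72 pos [676.2  -6.2 127.9] q [ 0.747 -0.665 -0.001  0.   ] w 45.2 F [ 0.1 -1.2 -1.3]
[[393.6, 191.5], [404.7, 206.3]] [ 0.60519047  1.37798822 45.4       ]
```

View pics/wrist22.png

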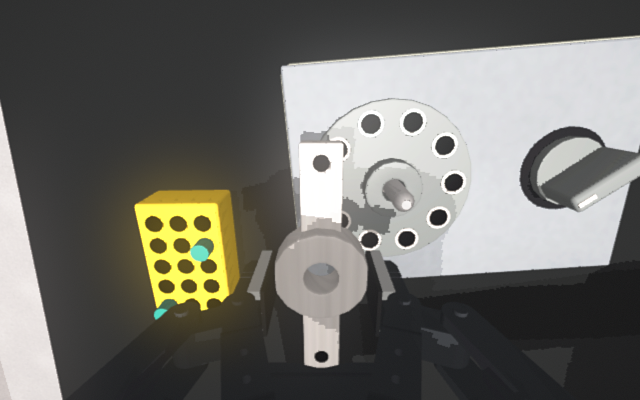

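Emit:
move_arm(steps=[[-1,-30,-14,0,0,0,0],[-1,-52.8,-24.2,0,0,0,0],[-1,-52.8,-24.2,-20,0,0,0],[-1,-52.8,-24.2,-40,0,0,0],[-1,-52.8,-24.2,-40,0,0,0]])

```text
clock: 18.18
position: [620.2, -33.9, 86.9]
ee_rot: [0.745, -0.667, -0.001, 0.001]
contact_force: [-1.0, -0.1, -1.7]
gripper_width: 44.9
```

Emit:
move_arm(steps=[[-1,0,0,-8,0,0,0],[-1,0,0,-8,0,0,0]])

```text
clock: 18.35
position: [623.3, -32.6, 81.4]
ee_rot: [0.746, -0.666, 0.0, -0.001]
contact_force: [1.1, 2.5, -2.5]
gripper_width: 45.2
```

```bash
python3 - <<'E'
from h import *
p=look("23",[])["wrist"]
cv2.imwrite("pics/z23.png",cv2.resize(p["frame"][210:310,260:380],None,fx=6,fy=6,interpolation=cv2.INTER_CUBIC))
print(proj(p,[624,-29,116]))
E
```

```text
t 18.35 pos [623.3 -32.6  81.4] q [ 0.746 -0.666  0.    -0.001] w 45.2 F [ 1.1  2.5 -2.5]
[318.17533765 272.44774402]
```

View pics/z23.png

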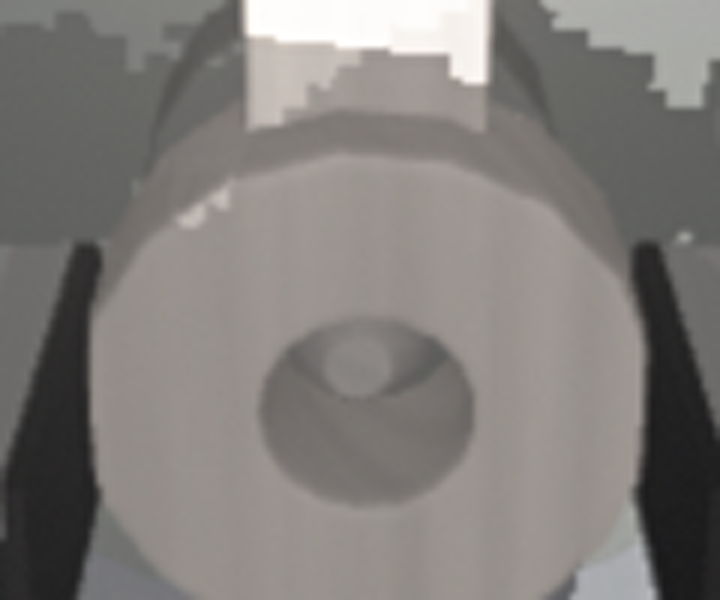

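Emit:
move_arm(steps=[[-1,0.4,0,0,0,0,0],[-1,0.4,0,0,0,0,0]])

```text
clock: 18.57
position: [623.3, -32.4, 81.5]
ee_rot: [0.746, -0.666, -0.0, -0.0]
contact_force: [-0.1, 0.9, -1.0]
gripper_width: 45.1
```

Emit:
move_arm(steps=[[-1,0.3,1.0,0,0,0,0],[-1,0.3,2.0,0,0,0,0],[-1,0.3,2.0,-5,0,0,0],[-1,0.3,2.0,-10,0,0,0],[-1,0.3,2.0,-10,0,0,0]])

```text
clock: 18.98
position: [622.3, -30.7, 69.6]
ee_rot: [0.746, -0.666, -0.001, 0.001]
contact_force: [-0.6, -0.4, -0.6]
gripper_width: 44.9
```

```bash
python3 - <<'E'
from h import *
p=look("24",[])["wrist"]
cv2.imwrite("pics/z24.png",cv2.resize(p["frame"][210:310,260:380],None,fx=6,fy=6,interpolation=cv2.INTER_CUBIC))
E
```

```text
t 18.98 pos [622.3 -30.7  69.6] q [ 0.746 -0.666 -0.001  0.001] w 44.9 F [-0.6 -0.4 -0.6]
```

View pics/z24.png

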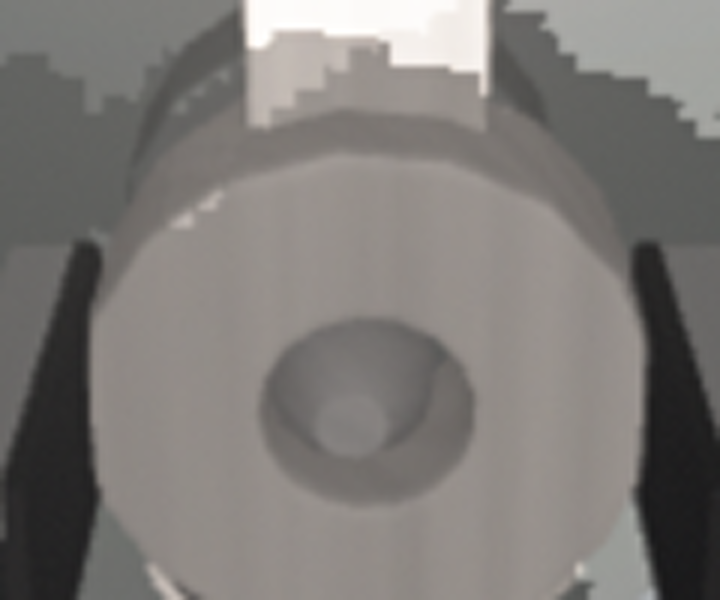

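Emit:
move_arm(steps=[[-1,0.8,0.2,0,0,0,0],[-1,0.8,0.2,-4,0,0,0],[-1,0.8,0.2,-8,0,0,0],[-1,0.8,0.2,-8,0,0,0]])

```text
clock: 19.37
position: [623.6, -30.4, 62.0]
ee_rot: [0.746, -0.666, -0.001, 0.001]
contact_force: [-0.1, 0.2, -1.8]
gripper_width: 45.0
```

Emit:
move_arm(steps=[[-1,0,0,-3,0,0,0],[-1,0,0,-6,0,0,0],[-1,0,0,-6,0,0,0]])

```text
clock: 19.62
position: [624.4, -30.3, 56.9]
ee_rot: [0.746, -0.666, 0.0, 0.0]
contact_force: [-0.5, 0.6, 0.1]
gripper_width: 44.9
```

Contact at the predicted seat height (56.6). Press a little.

Emit:
move_arm(steps=[[-1,0,0,-2,0,0,0],[-1,0,0,-3,0,0,0],[-1,0,0,-3,0,0,0]])

```text
clock: 19.87
position: [624.6, -30.3, 56.7]
ee_rot: [0.747, -0.665, 0.001, -0.0]
contact_force: [-4.4, 0.7, 9.0]
gripper_width: 44.8
```

```bash
python3 - <<'E'
from h import *
look("25",[],("wrist","side"))
q=cv2.imread("pics/side25.png"); cv2.imwrite("pics/z25s.png",cv2.resize(q[130:250,260:420],None,fx=5,fy=5,interpolation=cv2.INTER_CUBIC))
E
```

```text
t 19.87 pos [624.6 -30.3  56.7] q [ 0.747 -0.665  0.001 -0.   ] w 44.8 F [-4.4  0.7  9. ]
```

View pics/z25s.png

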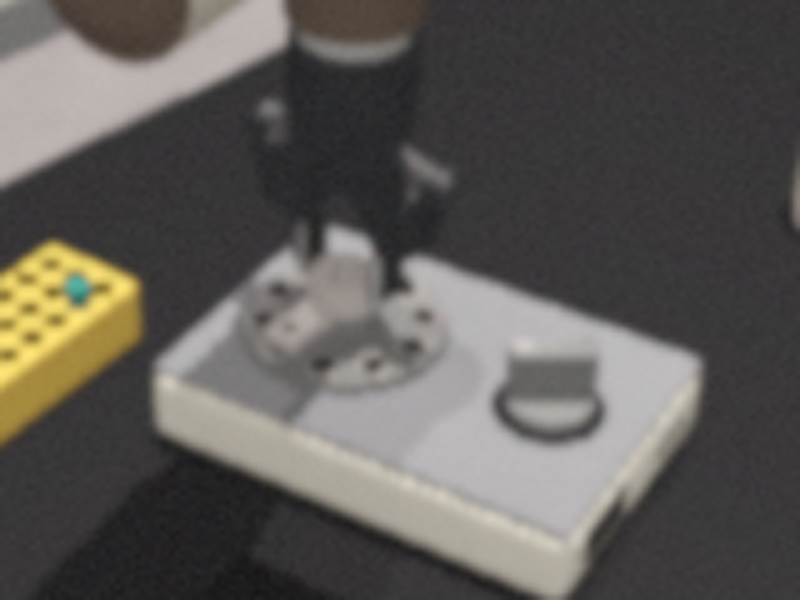

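Emit:
move_arm(steps=[[-1,0,0,3,0,0,0],[1,0,0,4,0,0,0],[1,0,0,4,0,0,0],[1,0,0,5,0,0,0],[1,0,0,6,0,0,0]])

```text
clock: 20.38
position: [624.2, -30.4, 59.8]
ee_rot: [0.746, -0.666, -0.0, 0.0]
contact_force: [0.2, 0.1, 0.8]
gripper_width: 84.9
```

Emit:
move_arm(steps=[[1,0,0,10,0,0,0],[1,0,0,45,0,0,0],[1,0,0,85,0,0,0],[1,0,20,115,0,0,0],[1,0,50,125,0,0,0]])

```text
clock: 20.8
position: [627.4, 18.4, 192.4]
ee_rot: [0.745, -0.667, 0.004, -0.004]
contact_force: [0.6, 0.7, -0.3]
gripper_width: 85.8
```

```bash
python3 - <<'E'
from h import *
p=look("26",["tray_mid"],("wrist","side"))
q=cv2.imread("pics/side26.png"); cv2.imwrite("pics/z26s.png",cv2.resize(q[130:250,260:420],None,fx=5,fy=5,interpolation=cv2.INTER_CUBIC))
E
```

```text
t 20.8 pos [627.4  18.4 192.4] q [ 0.745 -0.667  0.004 -0.004] w 85.8 F [ 0.6  0.7 -0.3]
tray_mid wrist []
tray_mid side [(0.6, [328.9, 191.2], [681.3, -94.4, 12.0])]
```

View pics/z26s.png

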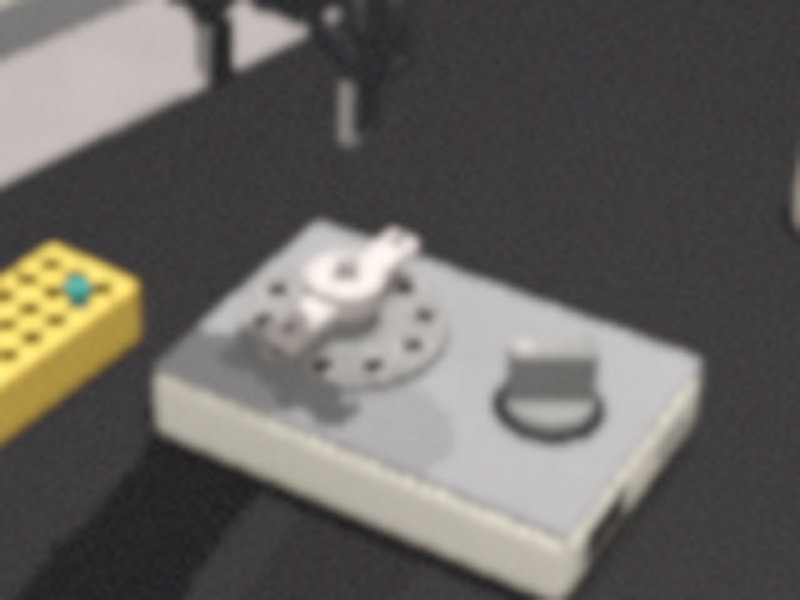

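View pics/wrist26.png

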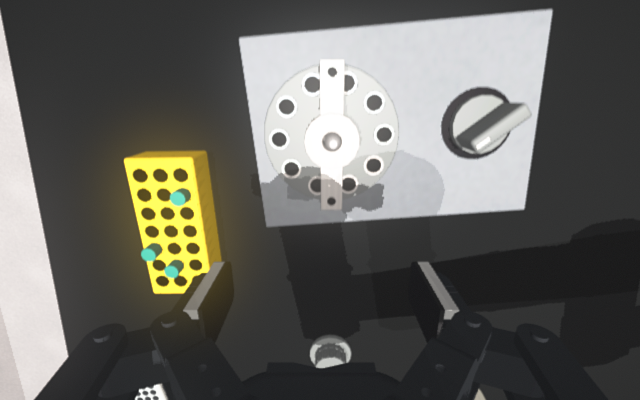

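Emit:
move_arm(steps=[[1,-25,150,0,0,0,0],[1,-25,150,0,0,0,0],[1,-25,150,0,0,0,0],[1,-25,150,-20,0,0,0],[1,-25,150,-20,0,0,0]])

```text
clock: 21.42
position: [596.4, 172.6, 160.7]
ee_rot: [0.747, -0.664, -0.002, 0.003]
contact_force: [0.0, -0.7, -1.4]
gripper_width: 85.2
```

Emit:
move_arm(steps=[[1,-20,140,-50,0,0,0],[1,-20,140,-50,0,0,0],[1,-20,140,-50,0,0,0],[1,-20,140,-50,0,0,0],[1,-20,140,-50,0,0,0]])

```text
clock: 21.83
position: [577.4, 311.8, 111.1]
ee_rot: [0.747, -0.664, -0.001, 0.003]
contact_force: [-0.6, -0.4, -0.7]
gripper_width: 85.3
```

```bash
python3 - <<'E'
from h import *
p=look("27",["cap_mid"],("wrist",))["wrist"]
r=nets.silhouettes("cap_mid",p)
if r: print(r[0]["extent"],r[0]["conf"])
print(readout.read_state()["joints"])
E
```

```text
t 21.83 pos [577.4 311.8 111.1] q [ 0.747 -0.664 -0.001  0.003] w 85.3 F [-0.6 -0.4 -0.7]
cap_mid wrist [(0.75, [311.4, 174.4], [586.9, 295.6, 17.0])]
[281.4, 135.9, 348.3, 203.8] 0.62
[ 7.35229226e-01  5.02131927e-01 -2.10511464e-02  3.63146870e-04
 -1.04975457e+00 -6.21662385e-01]
```

View pics/wrist27.png

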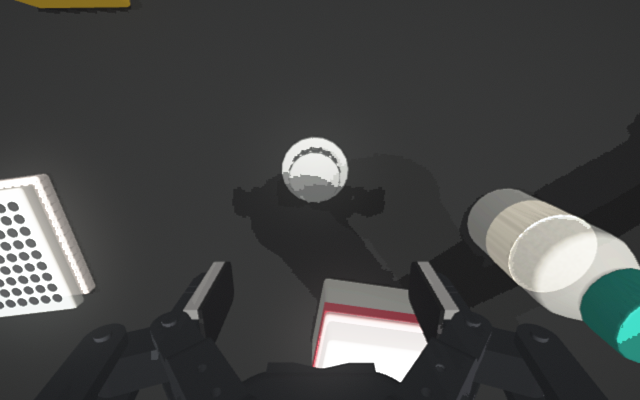

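```bash
python3 - <<'E'
from h import *
p=optics.get_image("wrist"); s=readout.read_state()["position"]; print(s)
cv2.imwrite("pics/z27.png",cv2.resize(p["frame"][130:210,270:360],None,fx=7,fy=7,interpolation=cv2.INTER_CUBIC))
print(atz(p,(315.5,170),8),atz(p,(315,176),34))
E
```

```text
[579.71584864 308.14440703 114.9704385 ]
[585.79779611 290.7897593    8.        ] [585.97077526 289.91305178  34.        ]
```

View pics/z27.png

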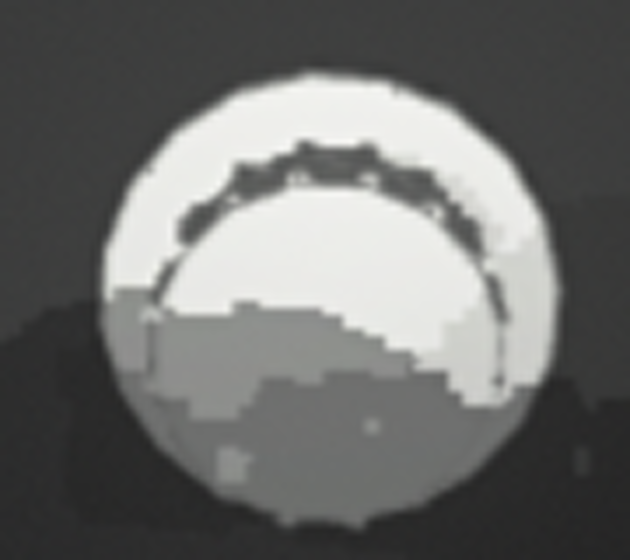

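Emit:
move_arm(steps=[[1,5,-15.7,-20,0,0,0],[1,5,-15.7,-50,0,0,0],[1,5,-15.7,-75,0,0,0],[1,5,-15.7,-90,0,0,0],[1,5,-15.7,-90,0,0,0]])

```text
clock: 22.45
position: [582.6, 290.4, 21.7]
ee_rot: [0.745, -0.667, -0.001, 0.004]
contact_force: [-0.2, 0.1, 1.2]
gripper_width: 85.8
```

Emit:
move_arm(steps=[[1,0,0,0,0,0,0]])

```text
clock: 22.53
position: [584.9, 292.4, 25.3]
ee_rot: [0.746, -0.666, 0.0, 0.0]
contact_force: [0.3, 1.3, -0.4]
gripper_width: 85.7
```

```bash
python3 - <<'E'
from h import *
p=look("28",[],("wrist",))["wrist"]; s=readout.read_state()["position"]
cv2.imwrite("pics/z28.png",cv2.resize(p["frame"][150:280,250:400],None,fx=5,fy=5,interpolation=cv2.INTER_CUBIC))
print(proj(p,[s[0],s[1],34]))
for uv,z in (((320,200),34),((320,190),34),((320,210),34)): print(uv,atz(p,uv,z).round(1)-s.round(1))
E
```

```text
t 22.53 pos [584.9 292.4  25.3] q [ 0.746 -0.666  0.     0.   ] w 85.7 F [ 0.3  1.3 -0.4]
[318.98186175 245.18471468]
(320, 200) [  2.6 -28.6   7.5]
(320, 190) [  3.3 -34.5   7.5]
(320, 210) [  1.9 -22.5   7.5]
```

View pics/z28.png

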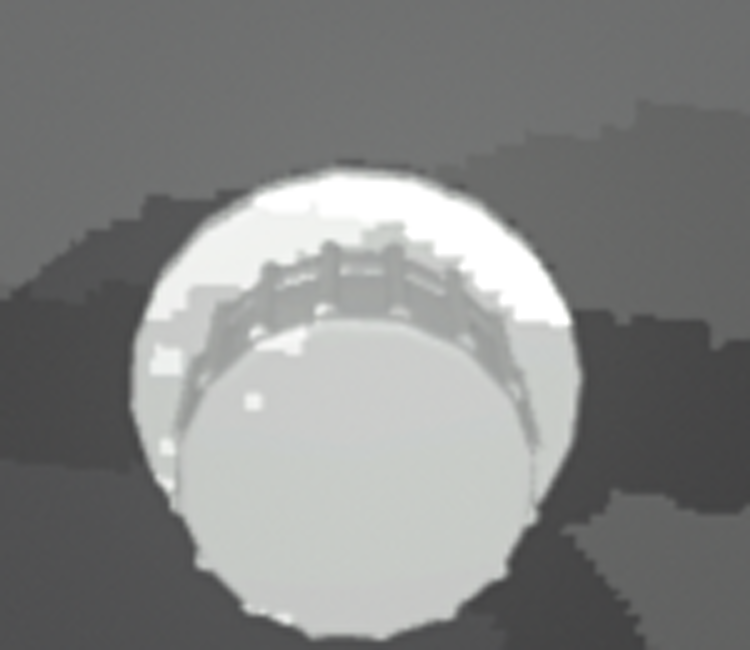

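Emit:
move_arm(steps=[[1,0,0,-20,0,0,0],[1,0,0,-36,0,0,0],[1,0,0,-46,0,0,0],[1,0,0,-49,0,0,0],[-1,0,0,-49,0,0,0]])

```text
clock: 23.0
position: [584.7, 293.9, -23.5]
ee_rot: [0.746, -0.666, 0.0, -0.0]
contact_force: [0.2, -0.0, 0.2]
gripper_width: 75.2
```

Emit:
move_arm(steps=[[-1,0,0,0,0,0,0],[-1,0,0,0,0,0,0],[-1,0,0,0,0,0,0],[-1,0,0,0,0,0,0],[-1,0,0,0,0,0,0]])

```text
clock: 23.42
position: [585.4, 294.8, -22.1]
ee_rot: [0.747, -0.665, 0.0, -0.001]
contact_force: [-0.2, 0.1, 5.4]
gripper_width: 42.1
```

```bash
python3 - <<'E'
from h import *
p=look("29",[])["wrist"]
E
```

```text
t 23.42 pos [585.4 294.8 -22.1] q [ 0.747 -0.665  0.    -0.001] w 42.1 F [-0.2  0.1  5.4]
```

View pics/wrist29.png

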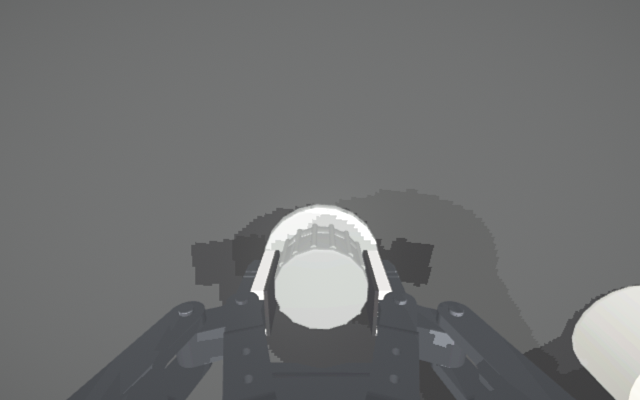

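Emit:
move_arm(steps=[[-1,0,0,4,0,0,0],[-1,0,0,15,0,0,0],[-1,0,0,50,0,0,0],[-1,0,0,90,0,0,0],[-1,0,-10,130,0,0,0]])

```text
clock: 23.88
position: [583.8, 284.5, 107.1]
ee_rot: [0.747, -0.665, -0.0, 0.001]
contact_force: [1.3, 0.3, -0.7]
gripper_width: 42.0
```

Emit:
move_arm(steps=[[-1,20,-140,25,0,0,0],[-1,40,-150,25,0,0,0],[-1,40,-150,25,0,0,0],[-1,40,-150,25,0,0,0],[-1,40,-150,25,0,0,0]])

```text
clock: 24.3
position: [625.7, 128.7, 133.0]
ee_rot: [0.744, -0.668, 0.001, -0.0]
contact_force: [-0.2, 1.4, -1.1]
gripper_width: 42.6
```

Emit:
move_arm(steps=[[-1,0,-70,0,0,0,0],[-1,0,-70,0,0,0,0],[-1,0,-70,0,0,0,0],[-1,0,-70,0,0,0,0]])

```text
clock: 24.63
position: [623.9, 62.4, 131.4]
ee_rot: [0.745, -0.667, -0.0, 0.0]
contact_force: [0.3, 0.1, -0.9]
gripper_width: 42.3
```

```bash
python3 - <<'E'
from h import *
p=look("30",[])["wrist"]; s=readout.read_state()["position"]
print(atz(p,(321.5,289.5),s[2]+56.1)-s, [proj(p,[624,-29,z]).round(1).tolist() for z in (102,116)])
cv2.imwrite("pics/z30.png",cv2.resize(p["frame"][60:340,240:400],None,fx=3,fy=2.1*1.0))
E
```

```text
t 24.63 pos [623.9  62.4 131.4] q [ 0.745 -0.667 -0.     0.   ] w 42.3 F [ 0.3  0.1 -0.9]
[-0.58578509 -2.18549103 56.1       ] [[336.7, 84.2], [337.9, 83.5]]
```

View pics/wrist30.png

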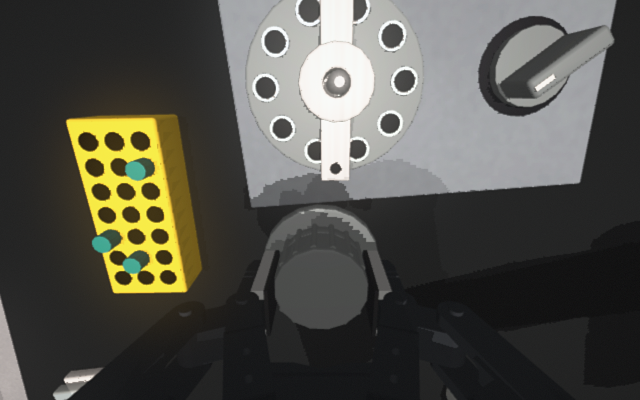

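Emit:
move_arm(steps=[[-1,0.9,-35,0,0,0,0],[-1,0.9,-65,0,0,0,0],[-1,0.9,-89.4,0,0,0,0],[-1,0.9,-89.4,-10,0,0,0],[-1,0.9,-89.4,-30,0,0,0]])

```text
clock: 25.1
position: [627.5, -25.4, 103.5]
ee_rot: [0.746, -0.666, 0.002, -0.002]
contact_force: [0.8, 0.2, -1.1]
gripper_width: 42.4
```

Emit:
move_arm(steps=[[-1,0,0,0,0,0,0],[-1,0,0,0,0,0,0]])

```text
clock: 25.27
position: [624.5, -24.5, 100.0]
ee_rot: [0.747, -0.665, -0.001, 0.001]
contact_force: [-0.0, 0.1, -0.1]
gripper_width: 42.0
```

Emit:
move_arm(steps=[[-1,0.2,-2.4,0,0,0,0],[-1,0.2,-2.4,0,0,0,0],[-1,0.2,-2.4,0,0,0,0]])

```text
clock: 25.52
position: [626.2, -27.3, 102.2]
ee_rot: [0.747, -0.665, 0.001, -0.001]
contact_force: [-0.8, 0.0, -1.0]
gripper_width: 42.2
```

```bash
python3 - <<'E'
from h import *
p=look("31",[],("wrist","side")); q=p["side"]; w=p["wrist"]
cv2.imwrite("pics/z31s.png",cv2.resize(q["frame"][130:250,260:420],None,fx=5,fy=5,interpolation=cv2.INTER_CUBIC))
s=readout.read_state()["position"]
print(atz(w,(321.5,289.5),s[2]+56.1))
E
```

```text
t 25.52 pos [626.2 -27.3 102.2] q [ 0.747 -0.665  0.001 -0.001] w 42.2 F [-0.8  0.  -1. ]
[625.66355338 -28.22600418 158.03790523]
```

View pics/wrist31.png

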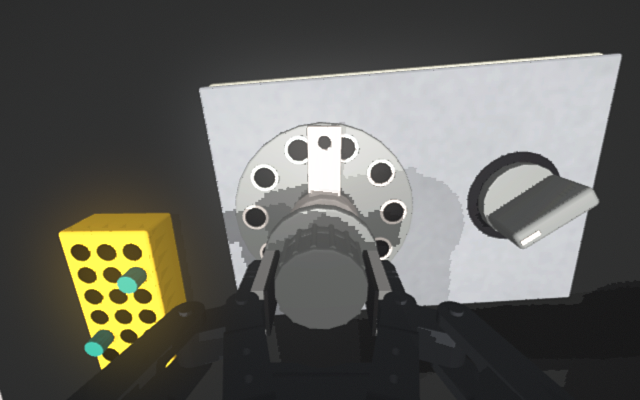

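View pics/z31s.png

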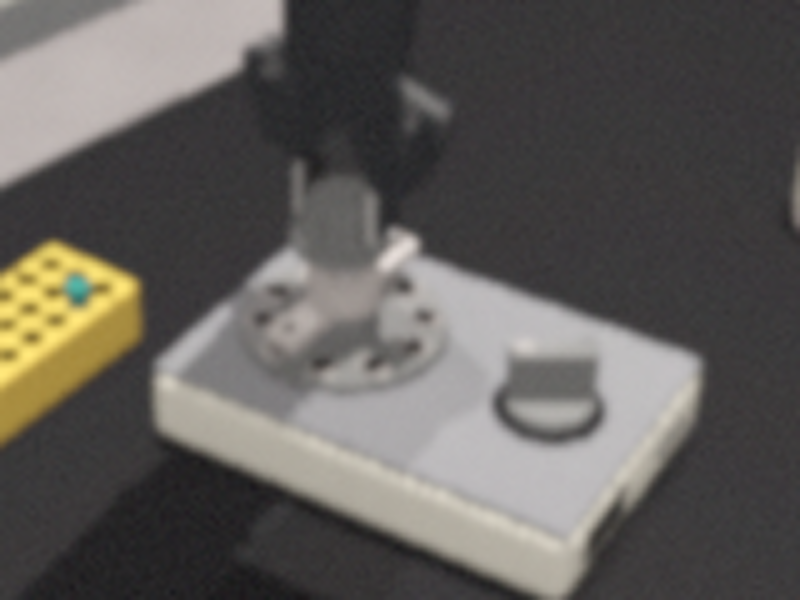

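Emit:
move_arm(steps=[[-1,-0.5,0,-4,0,0,0],[-1,-0.5,0,-8,0,0,0],[-1,-0.5,0,-12,0,0,0],[-1,-0.5,0,-12,0,0,0]])

```text
clock: 25.95
position: [624.1, -28.1, 87.9]
ee_rot: [0.746, -0.666, -0.001, 0.001]
contact_force: [0.2, -0.3, -1.4]
gripper_width: 42.2
```

Emit:
move_arm(steps=[[-1,0.3,0.5,-3,0,0,0],[-1,0.3,0.5,-6,0,0,0],[-1,0.3,0.5,-8,0,0,0],[-1,0.3,0.5,-8,0,0,0]])

```text
clock: 26.28
position: [624.5, -28.2, 80.6]
ee_rot: [0.746, -0.666, -0.0, 0.001]
contact_force: [-1.0, -5.0, -1.4]
gripper_width: 42.1
```

Emit:
move_arm(steps=[[-1,0,0,-2,0,0,0],[-1,0,0,-4,0,0,0],[-1,0,0,-4,0,0,0]])

```text
clock: 26.53
position: [624.7, -28.5, 79.8]
ee_rot: [0.746, -0.665, 0.0, 0.001]
contact_force: [-7.6, -5.4, 12.1]
gripper_width: 42.0
```

Emit:
move_arm(steps=[[-1,0,-0.5,3,0,0,0],[1,0,-0.5,4,0,0,0],[1,0,-0.5,4,0,0,0],[1,0,-0.5,5,0,0,0],[1,0,-0.5,6,0,0,0]])

```text
clock: 26.95
position: [625.8, -27.2, 83.1]
ee_rot: [0.746, -0.665, 0.0, -0.0]
contact_force: [-0.2, -0.7, 0.1]
gripper_width: 85.1
```

Emit:
move_arm(steps=[[1,0,0,10,0,0,0],[1,0,0,45,0,0,0],[1,-15,20,80,0,0,0],[1,-50,30,85,0,0,0],[1,-80,50,85,0,0,0]])

```text
clock: 27.37
position: [546.7, 22.5, 171.9]
ee_rot: [0.746, -0.666, 0.002, -0.003]
contact_force: [-0.2, 1.5, -0.8]
gripper_width: 85.4
```

Emit:
move_arm(steps=[[1,-10,0,0,0,0,0],[1,-10,0,0,0,0,0]])

```text
clock: 27.53
position: [533.5, 23.0, 169.8]
ee_rot: [0.747, -0.665, 0.0, -0.001]
contact_force: [0.6, -0.6, -0.6]
gripper_width: 85.5
```

```bash
python3 - <<'E'
from h import *
p=look("32",["knob_grip","post_foot","cap_mid"],("wrist","side")); q=p["side"]; w=p["wrist"]
cv2.imwrite("pics/z32s.png",cv2.resize(q["frame"][130:250,260:420],None,fx=5,fy=5,interpolation=cv2.INTER_CUBIC))
print(readout.read_state()["joints"])
for a in np.radians([5,8,11,14,17]):
    k=np.array([624.3,-29])-140*np.array([np.cos(a),np.sin(a)]); print(np.degrees(a),k,[proj(w,[*k,z]).round(1).tolist() for z in (70,105)])
E
```

```text
t 27.53 pos [533.5  23.  169.8] q [ 0.747 -0.665  0.    -0.001] w 85.5 F [ 0.6 -0.6 -0.6]
knob_grip wrist [(0.9, [393.4, 109.8], [485.5, -56.5, 94.0])]
post_foot wrist []
cap_mid wrist [(0.56, [202.2, 127.5], [661.7, -14.4, 17.0])]
knob_grip side [(0.67, [371.1, 200.2], [490.1, -63.2, 94.0])]
post_foot side [(0.66, [325.9, 196.2], [627.2, -19.7, 60.0]), (0.32, [370.0, 200.1], [517.3, -98.7, 60.0])]
cap_mid side [(0.71, [329.9, 179.9], [718.9, -140.7, 17.0]), (0.53, [330.0, 198.4], [647.7, -62.6, 17.0])]
[ 3.43295527e-01  2.60176996e-01 -2.55958958e-01  4.76753310e-05
 -1.05543508e+00 -2.29900719e-01]
5.0 [484.83274227 -41.20180398] [[384.7, 126.8], [393.6, 131.4]]
8.0 [485.66247038 -48.48423413] [[385.3, 118.1], [394.3, 121.5]]
11.0 [486.87219432 -55.71325935] [[385.4, 109.2], [394.6, 111.4]]
14.0 [488.45859832 -62.86906538] [[385.1, 100.3], [394.4, 101.2]]
17.0 [490.41733417 -69.93203866] [[384.4, 91.2], [393.6, 90.8]]
```

View pics/wrist32.png

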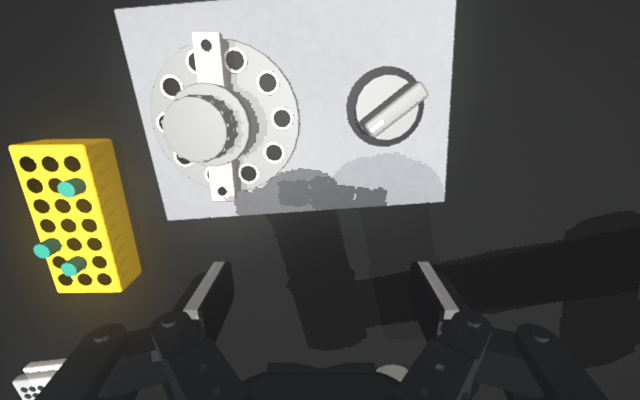

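View pics/z32s.png

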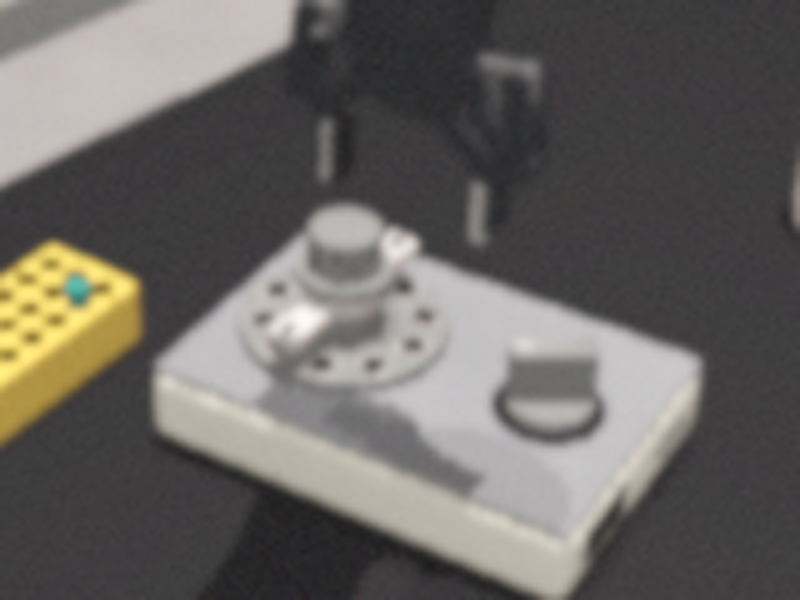

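```bash
python3 - <<'E'
from h import *
w=optics.get_image("wrist"); print(readout.read_state()["position"])
cv2.imwrite("pics/z33.png",cv2.resize(w["frame"][55:155,335:440],None,fx=6,fy=6,interpolation=cv2.INTER_CUBIC))
E
```

```text
[535.69497386  21.83536646 167.65600174]
```

View pics/z33.png

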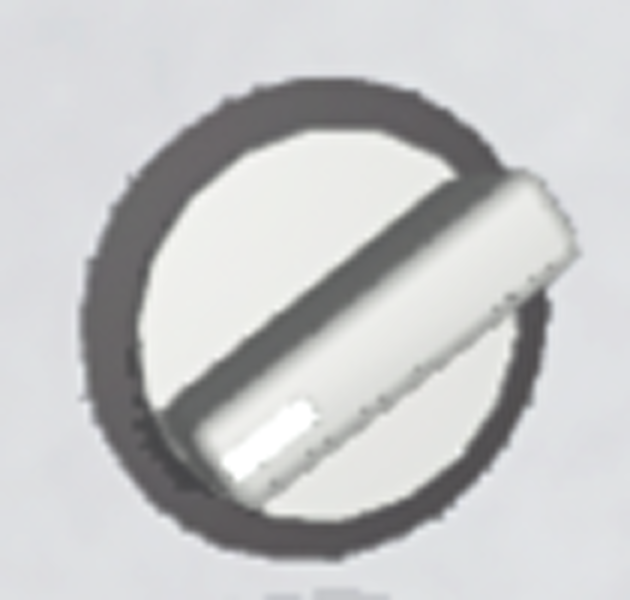

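```bash
python3 - <<'E'
from h import *
w=optics.get_image("wrist"); s=readout.read_state();print(s["position"],s["ee_rot"])
a=atz(w,(372.5,132.5),105);b=atz(w,(426.7,90),105); print(a,b,(a+b)/2,np.linalg.norm(b-a),np.degrees(np.arctan2(*(b-a)[1::-1]))); print(atz(w,(389,109),70))
a=atz(w,(381,127),105);b=atz(w,(421,96),105);print(np.degrees(np.arctan2(*(b-a)[1::-1])))
E
```

```text
[535.5869336   21.86029272 167.67995057] [ 7.46106953e-01 -6.65825992e-01 -1.73892744e-04  3.65155277e-04]
[502.91027028 -39.81767722 105.        ] [468.86089613 -74.26992556 105.        ] [485.88558321 -57.04380139 105.        ] 48.438799493700444 -134.6630338990732
[486.04021623 -57.44060953  70.        ]
-134.9722739096876
```

Emit:
move_arm(steps=[[1,-49.6,-78.7,0,0,0,-0.6],[1,-49.6,-78.7,0,0,0,-0.6],[1,-49.6,-78.7,0,0,0,-0.6],[1,-49.6,-78.7,0,0,0,-0.6],[1,-49.6,-78.7,0,0,0,-0.6]])

```text
clock: 28.45
position: [485.3, -57.6, 168.3]
ee_rot: [-0.513, 0.858, -0.0, 0.0]
contact_force: [0.8, -0.6, -0.0]
gripper_width: 85.1
```

Emit:
move_arm(steps=[[1,0,0,-20,0,0,-0.295],[1,0,0,-40,0,0,-0.295],[1,0,0,-60,0,0,-0.295],[1,0,0,-60,0,0,-0.295],[1,0,0,-60,0,0,-0.295]])

```text
clock: 28.87
position: [485.3, -56.9, 107.6]
ee_rot: [-0.385, 0.923, 0.0, -0.001]
contact_force: [-0.2, -0.0, 0.5]
gripper_width: 85.5
```

```bash
python3 - <<'E'
from h import *
w=look("34",["knob_grip"])["wrist"]; s=readout.read_state()["position"]; print(proj(w,[s[0],s[1],105]))
E
```

```text
t 28.87 pos [485.3 -56.9 107.6] q [-0.385  0.923  0.    -0.001] w 85.5 F [-0.2 -0.   0.5]
knob_grip wrist [(0.58, [318.6, 227.5], [486.6, -58.8, 94.0])]
[320.74943469 237.04628555]
```

View pics/wrist34.png

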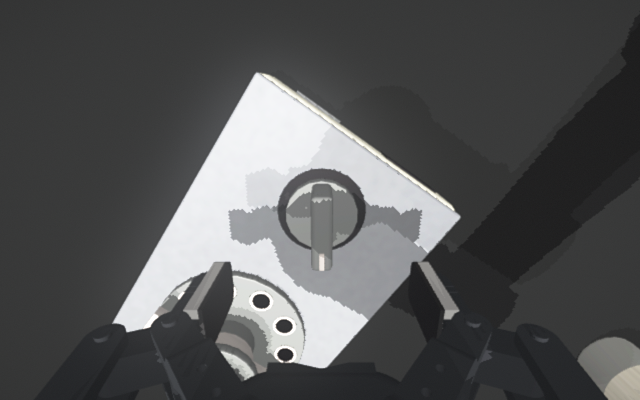

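Emit:
move_arm(steps=[[1,0.5,0,-20,0,0,0],[1,0.5,0,-40,0,0,0],[1,0.5,0,-55,0,0,0],[1,0.5,0,-60,0,0,0],[-1,0.5,0,-60,0,0,0]])

```text
clock: 29.38
position: [486.3, -56.6, 48.1]
ee_rot: [-0.385, 0.923, -0.0, -0.0]
contact_force: [0.9, 0.0, 0.1]
gripper_width: 75.4
```

Emit:
move_arm(steps=[[-1,0,0,0,0,0,0],[-1,0,0,0,0,0,0],[-1,0,0,0,0,0,0],[-1,0,0,0,0,0,0],[-1,0,0,0,0,0,0]])

```text
clock: 29.8
position: [486.0, -56.2, 48.9]
ee_rot: [-0.385, 0.923, 0.0, 0.0]
contact_force: [-9.0, 13.9, 24.9]
gripper_width: 13.1
```

Emit:
move_arm(steps=[[-1,0,0,0,0,0,0],[-1,0,0,0,0,0,0]])

```text
clock: 29.97
position: [486.0, -56.0, 49.0]
ee_rot: [-0.385, 0.923, 0.0, 0.0]
contact_force: [-2.4, 2.9, 5.7]
gripper_width: 13.0
```

```bash
python3 - <<'E'
from h import *
w=look("35",[])["wrist"]
E
```

```text
t 29.97 pos [486. -56.  49.] q [-0.385  0.923  0.     0.   ] w 13.0 F [-2.4  2.9  5.7]
```

View pics/wrist35.png

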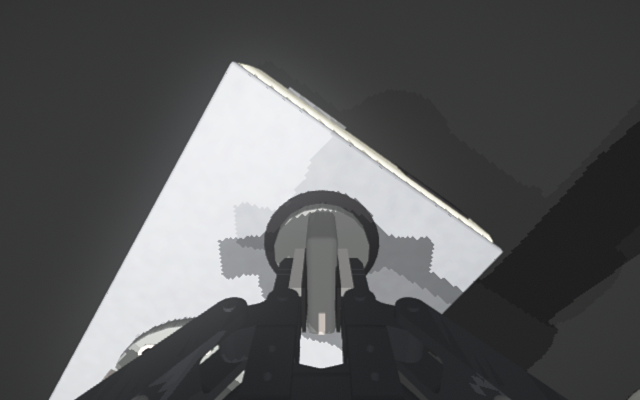

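Emit:
move_arm(steps=[[-1,0,0,0,0,0,-0.12],[-1,0,0,0,0,0,-0.24],[-1,0,0,0,0,0,-0.36],[-1,0,0,0,0,0,-0.48],[-1,0,0,0,0,0,-0.6]])

```text
clock: 30.43
position: [485.8, -55.8, 49.0]
ee_rot: [-0.092, 0.996, 0.0, -0.0]
contact_force: [-3.3, 4.9, 6.8]
gripper_width: 12.8
```

Emit:
move_arm(steps=[[-1,0,0,0,0,0,-0.12],[-1,0,0,0,0,0,-0.24],[-1,0,0,0,0,0,-0.36],[-1,0,0,0,0,0,-0.48],[-1,0,0,0,0,0,-0.55]])

```text
clock: 30.85
position: [485.7, -55.6, 49.0]
ee_rot: [0.181, 0.983, 0.0, -0.0]
contact_force: [-3.1, 6.4, 5.6]
gripper_width: 13.0
```

```bash
python3 - <<'E'
from h import *
w=look("36",[])["wrist"]; s=readout.read_state(); print(s["wrist_torque"],s["joints"])
E
```

```text
t 30.85 pos [485.7 -55.6  49. ] q [ 0.181  0.983  0.    -0.   ] w 13.0 F [-3.1  6.4  5.6]
[1.63638759 1.1305727  0.11684243] [ 2.18209054e-01  3.28689893e-01 -5.15922743e-01 -1.59815569e-03
 -7.26361871e-01 -2.15355698e+00]
```

View pics/wrist36.png

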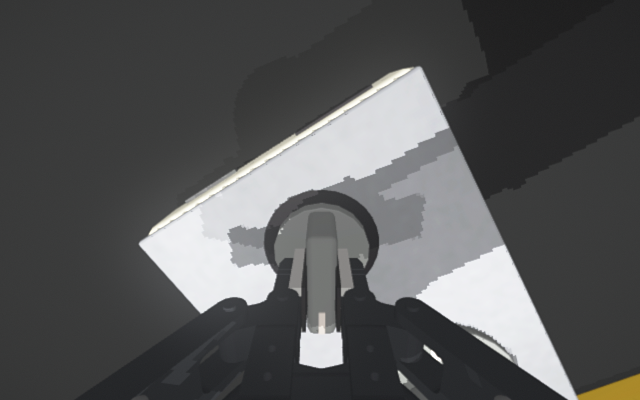

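Emit:
move_arm(steps=[[-1,0,0,0,0,0,-0.05],[-1,0,0,0,0,0,-0.09],[-1,0,0,0,0,0,-0.09],[-1,0,0,0,0,0,-0.09]])

```text
clock: 31.23
position: [485.7, -55.6, 49.0]
ee_rot: [0.221, 0.975, 0.0, -0.0]
contact_force: [-4.6, 6.4, 6.0]
gripper_width: 12.9
```

```bash
python3 - <<'E'
from h import *
w=look("37",[])["wrist"]; s=readout.read_state(); print(s["wrist_torque"],s["joints"])
E
```

```text
t 31.23 pos [485.7 -55.6  49. ] q [ 0.221  0.975  0.    -0.   ] w 12.9 F [-4.6  6.4  6. ]
[1.80130185 1.25209834 0.91579542] [ 2.18725177e-01  3.28769493e-01 -5.16142271e-01 -5.43118810e-04
 -7.26585501e-01 -2.23451615e+00]
```

Emit:
move_arm(steps=[[-1,0,0,0,0,0,0.12],[-1,0,0,0,0,0,0.24],[-1,0,0,0,0,0,0.36],[-1,0,0,0,0,0,0.48],[-1,0,0,0,0,0,0.6]])

```text
clock: 31.7
position: [485.8, -55.8, 49.0]
ee_rot: [-0.078, 0.997, 0.0, -0.0]
contact_force: [-3.8, 4.0, 5.7]
gripper_width: 12.8
```

Emit:
move_arm(steps=[[-1,0,0,0,0,0,0.12],[-1,0,0,0,0,0,0.24],[-1,0,0,0,0,0,0.36],[-1,0,0,0,0,0,0.48],[-1,0,0,0,0,0,0.6]])

```text
clock: 32.12
position: [486.0, -56.0, 49.0]
ee_rot: [-0.369, 0.929, 0.0, 0.0]
contact_force: [-2.5, 4.0, 6.1]
gripper_width: 12.6
```

Emit:
move_arm(steps=[[1,0,0,0,0,0,0],[1,0,0,0,0,0,0],[1,0,0,0,0,0,0],[1,0,0,0,0,0,0],[1,0,0,0,0,0,0]])

```text
clock: 32.53
position: [486.2, -56.7, 48.1]
ee_rot: [-0.366, 0.931, -0.0, -0.0]
contact_force: [-0.3, 0.3, -0.0]
gripper_width: 72.6
```

Emit:
move_arm(steps=[[1,0,0,30,0,0,0],[1,0,0,60,0,0,0],[1,0,0,95,0,0,0],[1,0,0,130,0,0,0],[1,0,0,150,0,0,0]])

```text
clock: 32.95
position: [487.8, -56.7, 202.3]
ee_rot: [-0.366, 0.931, -0.001, 0.003]
contact_force: [1.1, 1.0, 0.0]
gripper_width: 85.4
```

```bash
python3 - <<'E'
from h import *
p=look("38",["knob_grip"],("wrist","side","top"))
cv2.imwrite("pics/z38s.png",cv2.resize(p["side"]["frame"][130:250,260:420],None,fx=5,fy=5,interpolation=cv2.INTER_CUBIC))
E
```

```text
t 32.95 pos [487.8 -56.7 202.3] q [-0.366  0.931 -0.001  0.003] w 85.4 F [1.1 1.  0. ]
knob_grip wrist [(0.61, [322.3, 185.0], [486.1, -58.1, 94.0])]
knob_grip side [(0.59, [368.7, 198.9], [498.9, -63.3, 94.0])]
knob_grip top []
```

View pics/wrist38.png

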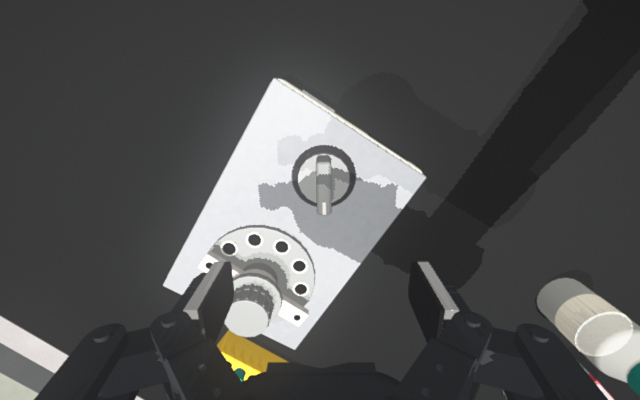

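View pics/z38s.png

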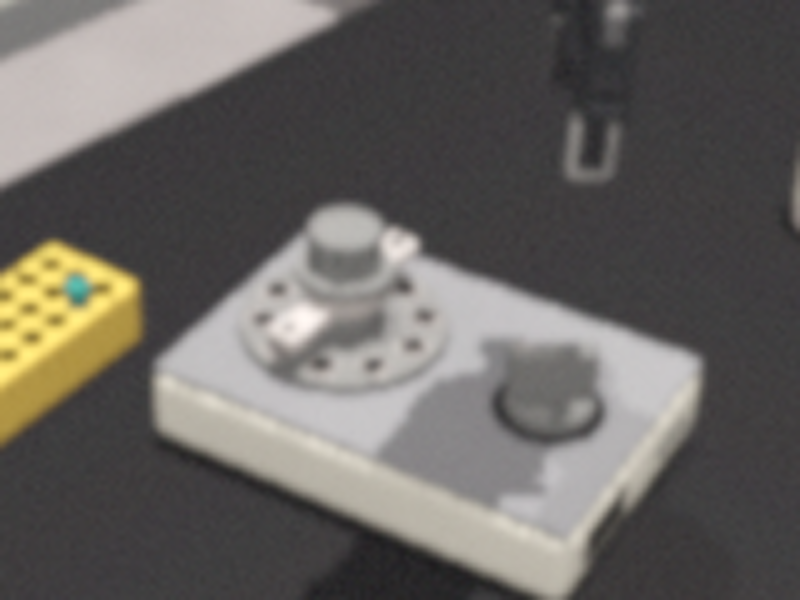

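```bash
python3 - <<'E'
from h import *
w=optics.get_image("wrist")
a=atz(w,(323,158),105);b=atz(w,(324,212),105);print(np.degrees(np.arctan2(*(b-a)[1::-1])),"rest 45.2"); s=readout.read_state(); print(s["contact_force"],s["clock"])
print(workorder.job_done())
E
```

```text
44.149729126537174 rest 45.2
[-0.24306181  0.18091182 -0.72999815] 33.3
the job is handed in; nothing more can be done
None
```

I rebuilt the head on the post (tray hub up, then clamp bar, then cap). I then turned the start knob clockwise to its stop and back, and handed the job in at about 33 s. No verdict was reported, so what follows is what my own checks showed.

- **Seating:** each part pressed home within about 0.1 mm of the height I expected, with 9–14 N of upward force. The last side picture shows the stack complete and flat. I judged centring from the pictures of the post in the bore. The cap's bore is blind, so I judged the cap only from its measured position and the seat height.
- **Knob:** I turned the gripped bar about 1.23 rad. The wrist torque jumped from 0.12 to 0.92 N m, which I took as the stop. I turned it back while still gripped and let go. The bar then measured 44.1° against 45.2° at rest, about 0.02 rad off.
- **At hand-in:** the arm was clear above the bench, with only noise on the force reading. The bottle, the jar, the tip box and the tube rack were never approached closely. I did not measure their positions again at the end.

**Disagreements:**
- **Fingertip height:** the real fingertips were well above the reported tool point, by about 35–40 mm judging by the pictures. Because of this, my first grasp of the tray closed on air above its hub without moving it. I set the later grasp heights from the camera and the contact forces instead.
- **Network positions:** the networks' points from the side and top cameras were up to about 20 mm off. I used wrist-camera measurements instead.

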